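Build a kofte bun at the window

TASK

Make up the kofte bun as one neat, centred stack in the middle of the plate: the flat bottom half of the bun first, then every kofte on the board, then the round of cheese, and the domed top half last, right way up. The cheese lies on the lazy Susan behind a glass jar: before you take it, move that jar aside, and by the end have the jar standing back where it was. Leave the other two jars where they are.

Things in the scene. Friction and masses are not known exactly. Their poses are not given: they have to be found in the camera images.
- plate_in (a point): centre of a round white side plate's flat floor (on the upper surface, 6 mm above the sill); z up. The plate is 190 mm across, its flat floor 130 mm across, its rim 16 mm high; it stays put. Its place varies. The sill just beyond it, about 0.68 m straight ahead of the robot, is clear; a grey teapot and steel tongs, no part of the job, lie farther out
- board: wooden cutting board 360 x 230 x 18 mm lying flat, with a short grip tab at its -x end; origin under its centre, x along its length, z up, upper surface 18 mm above the origin. It stays put, and may be to the robot's left or right. The bun halves and the kofte lie on it in no fixed order
- susan: round lazy Susan of beech, 310 mm across, top surface 30 mm above the sill, locked so that it does not turn; origin at its axis on the sill, x points from its front (the robot's side) to its back. It stands on the other side from the board and carries three jars and the cheese
- heel_c (a point): centre of the flat lower half of the bun: a disc 64 mm across and 18 mm thick with a pale cut face; z is its axis (loose, 35 g, firm)
- crown_c (a point): point on the axis of the domed upper half of the bun, 15 mm above its flat underside: 64 mm across with an upright side in its lowest 14 mm, 31 mm high in the middle, sesame on top; z points to its domed side (loose, 35 g, firm)
- kofte1_c (a point): centre of a dark flat round kofte (grilled meat patty), a disc 62 mm across and 14 mm thick; z is its axis (loose, about 60 g, firm). From one to three kofte are there; an absent one reads None
- kofte2_c (a point): centre of a dark flat round kofte (grilled meat patty), a disc 62 mm across and 14 mm thick; z is its axis (loose, about 60 g, firm). From one to three kofte are there; an absent one reads None
- kofte3_c (a point): centre of a dark flat round kofte (grilled meat patty), a disc 62 mm across and 14 mm thick; z is its axis (loose, about 60 g, firm). From one to three kofte are there; an absent one reads None
- cheese_c (a point): centre of the pale round of grilled hellim cheese, a disc 62 mm across and 10 mm thick, lying on the lazy Susan behind the front jar and between the two others; z is its axis (loose, 45 g, firm)
- jar_front_c (a point): centre, half-way up, of the closed hexagonal glass jar that stands in front of the cheese, nearest to the front edge of the lazy Susan: 106 mm high in all, 56 mm across the flats and 65 mm across the corners up to 78 mm, then a shoulder and a round steel lid 50 mm across; z up its axis, y square to one pair of flats (flats also at 60 degree steps), x towards an edge (loose, 0.18 to 0.36 kg). About 10 to 15 mm of gap between it and the cheese
- jar_left_c (a point): centre, half-way up, of a like jar beside the cheese on the lazy Susan; it stays there
- jar_right_c (a point): centre, half-way up, of a like jar on the other side of the cheese; it stays there

How it is judged:
On the way, in this order (a step that is already met when the one before it is completed fails the run):
1. the jar in front of the cheese is moved aside (more than 60 mm from its place) before the cheese is taken (distance of jar_front_c from where it was at the start of the episode above 0.06 m), for 0.2 s.
2. the cheese is taken from behind it (more than 100 mm from where it lay) (distance of cheese_c from where it was at the start of the episode above 0.1 m), for 0.2 s.
At the end, for the whole second after the job is handed in: heel flat on the plate within 12 mm of its centre; on it every kofte, then the cheese, directly on it the crown, dome up; each within 10 mm of the heel's axis and 16 mm of the plate's centre, within 0.12 rad of level, at rest; front jar upright within 20 mm of where it stood (horizontal distance between heel_c and plate_in below 0.012 m and z of heel_c in the frame of plate_in below 0.013 m and angle between the z axis of each of heel_c, kofte1_c, kofte2_c, kofte3_c, cheese_c and the z axis of plate_in, either way round below 0.12 rad and linear speed of each of heel, kofte1, kofte2, kofte3, cheese, crown, jar_front below 0.01 m/s and horizontal distance between each of kofte1_c, kofte2_c, kofte3_c, cheese_c, crown_c and heel_c below 0.01 m and horizontal distance between each of kofte1_c, kofte2_c, kofte3_c, cheese_c, crown_c and plate_in below 0.016 m and angle between crown_c's own z axis and vertical below 0.12 rad and z of cheese_c in the frame of crown_c between -0.026 and -0.015 m and distance of jar_front_c from where it was at the start of the episode below 0.02 m and angle between jar_front_c's own z axis and vertical below 0.08 rad); the robot touches nothing.
It fails at once if a jar beside the cheese is pushed more than 25 mm from its place (distance of jar_left_c from where it was at the start of the episode above 0.025 m).
It fails at once if a jar beside the cheese is pushed more than 25 mm from its place (distance of jar_right_c from where it was at the start of the episode above 0.025 m).
Of kofte1, kofte2, kofte3 only 1 to 3 are there at a start; the rules pass over those that are not, and their reading is None.
At some moment in a run one of crown, kofte1, kofte2, kofte3 may be knocked a few centimetres aside while the robot is not near it.
It also fails if it takes over 210 s, if anything falls off the work surface, if the arm or the gripper's body presses on something with over 40 N, if the wrist force passes 120 N, or if a joint passes its speed limit or range.

ROBOT

A 6-joint arm with a two-finger parallel gripper is mounted at the origin on the work surface. World frame = base frame: x ahead of the robot, y to its left, z up, the work surface at z = 0. Lengths are in m, angles in rad, forces in N, time in s.
With the tool pointing down it reaches from about 0.35 to 0.975 m from the base axis. Payload 4.9 kg.
Tool frame: the origin (TCP) lies midway between the tips of the shut fingers; the grasp point (between the pads) lies 19 mm behind it; x points along the fingers, y is the direction in which the jaws open and shut, and the axes are right-handed (so a half turn about x gives the same grasp; the last joint's range is limited). The gripper opens to 85 mm and grips with 20 to 120 N. Pads are 22 mm wide; open, the fingers measure 114 mm over their backs; the gripper's body (76 mm by 85 mm) begins 54 mm behind the grasp point. The pads swing forward as they close: fully open they stand 13 mm farther back than shut.
Start: joints at [-1.276, 0.053, 1.613, -0, 1.476, -0.119], TCP at [0.251, -0.572, 0.231] pointing down, gripper open.
Joint ranges: [-3.01, 3.01], [-1.01, 2.22], [0.06, 2.58], [-1.02, 4.17], [0.09, 2.62], [-3.14, 3.14]. Speed limits (rad/s): [2.57, 2.57, 3.14, 3.14, 3.14, 3.14].

INTERFACE

Orientations are given as a unit quaternion [w, x, y, z].
In Python, from plant import manip gives the robot as it stands.
- The arm moves only by the tool send_rows, never from a script. Its argument "motion" is a list that holds one entry, the list of rows, each a list of 6 numbers: the shift along the world's x, y, z in cm, then the turn, a rotation vector about the world's x, y, z in rad. A call has 1 to 12 rows; each row shifts and turns the commanded pose from where the row before left it; what a row does not reach is not made up. A row lasts 1/12 s, in which the tool goes at most 41.7 mm and 7.16 degrees, less where a joint would pass 70% of its speed; a pose out of reach is approached as far as the arm can. A call with a gripper value outside its range is refused whole. "fingers" is the closure, from 0 (fully open) to 1 (shut), set as the call begins (left out, the last holds). The fingers move at their own pace and stop on an object; the grip force is fixed at half the most. Time passes only in rows, so rows that do not move let the fingers close. It gives the time, the measured TCP pose, the force and the opening at its end, in the units of the state.
- manip.state(): the state, without advancing time (a new reading comes with each control period).
- manip.grab_frame(name): name is "scene" or "top" or "wrist"; returns the picture (384x512x3 uint8, red, green, blue); there is no depth.
- manip.calibration(name): a dict with "mtx" (3x3 intrinsics, pixels), "cam_to_world" (4x4, takes a point from camera to world coordinates); the wrist camera has in their place "hand_eye" (4x4, takes a point from camera to tool coordinates, whose origin is the TCP and whose axes are the tool frame's). Camera axes: x right, y up, looking along -z (the intrinsics and any distortion apply to the point x, -y, -z); pixel columns grow to the right and rows downward; lengths in m; the calibration is good to about 2 mm. A picture is of the moment at which its call begins: read the wrist's pose just before it. calibration takes no time and is no camera call.
- manip.job_done(): hands the job in, once; it reports no verdict.
Trained networks look in the newest picture that a camera, given by its name, has taken for a name from the list of things; names that differ only in an ending like _2 or _b are one class to them, and where a whole thing is asked for, a point or a joint stands for the part that bears it (a point fixed in the world has none). Each returns a list of dicts, best first, with "confidence" (0 to 1); they miss things now and then, are a little off and sometimes report something else, mostly with a low value. They report only what shows in the picture. A call takes as long as a camera call.
- manip.boxes_of(query, camera): "centre" ([x, y, z] in m, in the coordinates of the camera as it stood for that picture, good to about 4 mm: the middle of the surface that is visible of it).
- manip.trace(query, camera): "region" (384x512 bool, what is visible of it).
- manip.landmark_of(query, camera): "centre" ([x, y, z] in m, in the coordinates of the camera as it stood for that picture, good to about 4 mm: a listed point, or the origin of a listed thing).
The state is a dict: "time": time; "joint_pos": joint angles; "joint_vel": joint speeds; "joint_efforts": joint torques, N m; "tool_pos": TCP position; "tool_rot": TCP orientation; "contact_force": force on the tool from outside, world axes, zero at the start; "ft_torque": the same for the moment, N m; "gripper_width": opening from 0.0 (shut) to 1.0 (fully open).
Only numpy, scipy, OpenCV 4.12 (cv2) and the standard library are available. Lean on these libraries where they do the work, as an engineer would, in place of code of your own. Each camera call takes 0.05 s, during which the arm holds its last target.

## Working session

There is one attempt and no reset: what is moved stays moved. The work goes in short steps, Python scripts to look and compute and a tool call to move; the robot and the scene stay as the last step left them, time stands still between calls to the robot, and variables do not carry over. Pictures are saved under pics/ and viewed, and the job is handed in when it is done.

Besides the shell and the picture viewer there is one more tool, called after "Request:" in YAML: its name, and indented under it one key for each argument. send_rows: Moves the arm, as the interface text tells. Its arguments: {"type":"object","properties":{"motion":{"type":"array","items":{"type":"array","items":{"type":"array","items":{"type":"number"}}}},"fingers":{"type":"number"}},"required":["motion"]}

```bash
ls; mkdir -p pics
cat > h.py <<'E'
import numpy as np, cv2
from plant import manip
from scipy.spatial.transform import Rotation as R
def save(cam,name):
    im=manip.grab_frame(cam); cv2.imwrite('pics/'+name+'.png',cv2.cvtColor(im,cv2.COLOR_RGB2BGR)); return im
def T_cam(cam,st=None):
    c=manip.calibration(cam)
    if cam!='wrist': return np.array(c['cam_to_world'])
    st=st or manip.state()
    q=st['tool_rot']; T=np.eye(4); T[:3,:3]=R.from_quat([q[1],q[2],q[3],q[0]]).as_matrix(); T[:3,3]=st['tool_pos']
    return T@np.array(c['hand_eye'])
def w(T,p): return (T@np.r_[p,1])[:3]
E
python3 - <<'E'
from h import *
print(manip.state())
for c in ['scene','top','wrist']:
    print(manip.calibration(c))
    T=T_cam(c); save(c,c+'0')
    if c=='wrist': continue
    for n in ['plate_in','board','susan','heel_c','crown_c','kofte1_c','cheese_c','jar_front_c','jar_left_c']:
        for d in manip.landmark_of(n,c): print(c,n,round(d['confidence'],2),w(T,d['centre']).round(4))
E
```

```text
pics
{'time': 0.0, 'joint_pos': array([-1.27600346e+00,  5.33505071e-02,  1.61432654e+00, -5.79165154e-06,
        1.47599573e+00, -1.18992142e-01]), 'joint_vel': array([ 6.92200546e-04,  4.84727633e-05,  8.75427990e-04, -1.93759918e-03,
        2.25603330e-03, -6.23803259e-04]), 'joint_efforts': array([-4.79882565e-04, -3.93680871e+01, -3.70178139e+01, -2.00533132e-04,
        7.14257068e-03,  2.41883580e-08]), 'tool_pos': array([ 0.25111589, -0.57163904,  0.23004752]), 'tool_rot': array([-0.14452134, -0.69196   , -0.14598617,  0.69209319]), 'contact_force': array([ 0.15499486, -0.33422317, -0.12258122]), 'ft_torque': array([-0.06510778, -0.00131686,  0.01487077]), 'gripper_width': 0.9955985185843153}
{'mtx': array([[393.08173695,   0.        , 258.77355903],
       [  0.        , 393.08173695, 193.7206977 ],
       [  0.        ,   0.        ,   1.        ]]), 'cam_to_world': array([[ 0.57884858, -0.58533827,  0.56772655,  1.08768572],
       [ 0.81522262,  0.39951197, -0.4192878 , -0.43373305],
       [ 0.01861164,  0.70552768,  0.70843793,  0.79979314],
       [ 0.        ,  0.  
[... 1316 characters left out ...]
0.3076 0.0332]
top cheese_c 0.73 [0.537  0.3067 0.0393]
top cheese_c 0.28 [0.5318 0.4112 0.0819]
top jar_front_c 0.85 [0.4668 0.3079 0.0799]
top jar_left_c 0.88 [0.5325 0.4111 0.0815]
{'mtx': array([[313.78247633,   0.        , 254.59360724],
       [  0.        , 313.78247633, 195.72596886],
       [  0.        ,   0.        ,   1.        ]]), 'hand_eye': array([[ 3.13352425e-04,  3.27915037e-01, -9.44707166e-01,
        -1.42966043e-01],
       [ 9.99999895e-01,  2.14410993e-04,  4.06116302e-04,
        -9.28862550e-04],
       [ 3.35727244e-04, -9.44707194e-01, -3.27914935e-01,
        -8.53047580e-02],
       [ 0.00000000e+00,  0.00000000e+00,  0.00000000e+00,
         1.00000000e+00]])}
```

View pics/scene0.png

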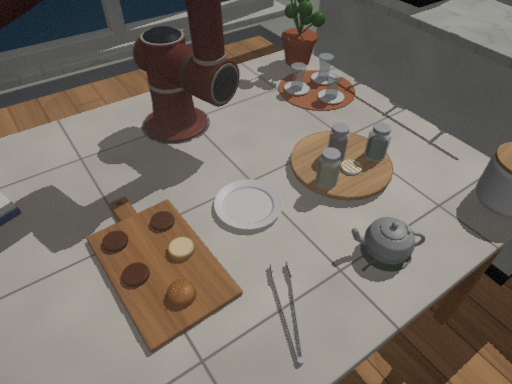

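View pics/top0.png

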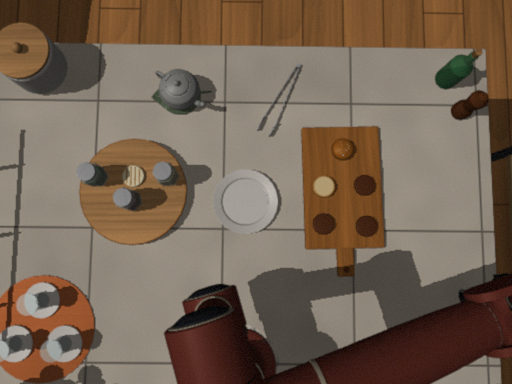

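View pics/wrist0.png

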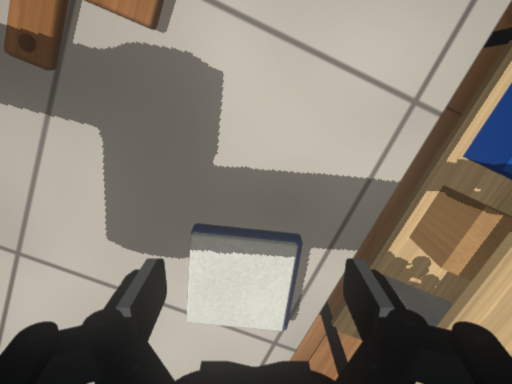

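The board is on the right. It holds the heel at px (324,186) in top, three kofte at (324,223), (365,185) and (367,226), and the crown, dome up, at (343,149). The Susan is on the left with the front jar at (126,198) and the cheese at (134,175). The plate is at (246,201).

```bash
cat >> h.py <<'E'
def pose():
    st=manip.state(); q=st['tool_rot']; M=R.from_quat([q[1],q[2],q[3],q[0]]).as_matrix(); return np.array(st['tool_pos']),M,st
def goal(yaw): # yaw = angle of tool y axis in world; x down
    y=np.array([np.cos(yaw),np.sin(yaw),0]); x=np.array([0,0,-1.]); return np.c_[x,y,np.cross(x,y)]
def rel(x,y,z,yaw):
    p,M,_=pose(); rv=R.from_matrix(goal(yaw)@M.T).as_rotvec()
    print('at',p.round(4),'d cm',((np.array([x,y,z])-p)*100).round(2),'rv',rv.round(3))
def ray(cam,uv,z,T=None):
    T=T_cam(cam) if T is None else T
    K=np.array(manip.calibration(cam)['mtx']); d=np.array([(uv[0]-K[0,2])/K[0,0],-(uv[1]-K[1,2])/K[1,1],-1]); d=T[:3,:3]@d
    return T[:3,3]+d*(z-T[2,3])/d[2]
E
python3 - <<'E'
from h import *
p,M,st=pose(); print(p,M.round(3)); print('yaw',np.arctan2(M[1,1],M[0,1]))
for n,uv,z in [('heel',(324,186),.036),('k',(324,223),.032),('k',(365,185),.032),('k',(367,226),.032),('crown',(343.5,149),.04),('plate',(246,201.5),.014)]:
  print(n,ray('top',uv,z).round(4))
for yaw in (np.pi/2,-np.pi/2,0,np.pi): rel(.5,-.25,.25,yaw)
T=T_cam('top'); manip.grab_frame('top')
for d in manip.landmark_of('jar_right_c','top'): print(w(T,d['centre']))
for n,z in [('plate_in',.016),('heel_c',.036),('kofte1_c',.032),('crown_c',.032)]:
  for d in manip.trace(n,'top'):
    m=d['region'].astype(np.uint8); c,_=max([cv2.minEnclosingCircle(k) for k in cv2.findContours(m,0,2)[0]],key=lambda a:a[1]); 
    print(n,d['confidence'],m.sum(),c,ray('top',c,z).round(4))
E
```

```text
[ 0.25129087 -0.57223726  0.23130208] [[-0.     0.402 -0.916]
 [-0.    -0.916 -0.402]
 [-1.     0.     0.   ]]
yaw -1.1570092787818935
heel [ 0.5123 -0.2423  0.036 ]
k [ 0.4058 -0.2421  0.032 ]
k [ 0.517 -0.362  0.032]
k [ 0.3985 -0.3656  0.032 ]
crown [ 0.6207 -0.2992  0.04  ]
plate [ 0.467  -0.0178  0.014 ]
at [ 0.2513 -0.5722  0.2313] d cm [24.87 32.22  1.87] rv [0.    0.    2.728]
at [ 0.2513 -0.5722  0.2313] d cm [24.87 32.22  1.87] rv [ 0.    -0.    -0.414]
at [ 0.2513 -0.5722  0.2313] d cm [24.87 32.22  1.87] rv [ 0.    -0.     1.157]
at [ 0.2513 -0.5722  0.2313] d cm [24.87 32.22  1.87] rv [-0.    -0.    -1.985]
[0.53735701 0.20550707 0.08453402]
plate_in 0.74 464 (165.06195068359375, 174.04425048828125) [0.5449 0.2199 0.016 ]
plate_in 0.56 3253 (245.0, 201.13934326171875) [ 0.4678 -0.0148  0.016 ]
heel_c 0.96 390 (323.43701171875, 186.1653594970703) [ 0.5118 -0.2406  0.036 ]
kofte1_c 0.64 340 (323.69049072265625, 224.11904907226562) [ 0.4026 -0.2412  0.032 ]
crown_c 0.68 395 (342.269775390625, 149.3129425048828) [ 0.6214 -0.2973  0.032 ]
```

Request:
send_rows:
  motion:
    - [[2.2, 2.7, -0.3, 0, 0, -0.0345], [2.2, 2.7, -0.3, 0, 0, -0.0345], [2.2, 2.7, -0.3, 0, 0, -0.0345], [2.2, 2.8, -0.3, 0, 0, -0.0345], [2.2, 2.8, -0.3, 0, 0, -0.0345], [2.2, 2.8, -0.3, 0, 0, -0.0345], [2.2, 2.8, -0.3, 0, 0, -0.0345], [2.2, 2.8, -0.3, 0, 0, -0.0345], [2.2, 2.8, -0.3, 0, 0, -0.0345], [2.1, 2.8, -0.3, 0, 0, -0.0345], [2.1, 2.7, -0.2, 0, 0, -0.0345], [2.1, 2.7, 0, 0, 0, -0.0345]]
  fingers: 0

```text
time: 2.35
tool_pos: [0.5129, -0.2395, 0.1989]
tool_rot: [0.001, -0.707, 0.001, 0.707]
contact_force: [0.2, -0.1, -0.1]
gripper_width: 1.001
```

```bash
cat >> h.py <<'E'
def circ(m):
    cs=cv2.findContours(m.astype(np.uint8),0,2)[0]
    return cv2.fitEllipse(max(cs,key=len)) if max(map(len,cs))>=5 else None
def look(cam,names):
    T=T_cam(cam); p,M,_=pose(); im=manip.grab_frame(cam)
    for n in names:
        for d in manip.landmark_of(n,cam):
            if d['confidence']>.2: print(n,'lm',round(d['confidence'],2),w(T,d['centre']).round(4))
    return im,T
E
python3 - <<'E'
from h import *
rel(.512,-.2415,.2,-np.pi/2)
im,T=look('wrist',['heel_c','kofte1_c','crown_c'])
cv2.imwrite('pics/w1.png',im[...,::-1])
for n,z in [('heel_c',.036),('kofte1_c',.032)]:
  for d in manip.trace(n,'wrist'):
    e=circ(d['region']); print(n,d['confidence'],e,ray('wrist',e[0],z,T).round(4))
E
```

```text
at [ 0.5129 -0.2395  0.1989] d cm [-0.09 -0.2   0.11] rv [-0.    -0.     0.002]
heel_c lm 0.58 [ 0.5135 -0.2395  0.0257]
kofte1_c lm 0.57 [ 0.4014 -0.2394  0.0297]
crown_c lm 0.65 [ 0.6227 -0.2959  0.0381]
kofte1_c 0.58 ((255.13844299316406, 263.18798828125), (49.866233825683594, 52.85173416137695), 84.54191589355469) [ 0.4094 -0.2386  0.032 ]
```

View pics/w1.png

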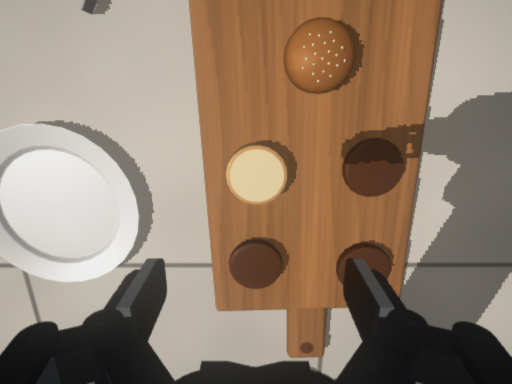

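The heel's cut face is at px (257,175) in the wrist view. The kofte are at (256,263), (373,167) and (364,268), and the crown is at (320,55).

```bash
cat >> h.py <<'E'
def fitpale(im,uv,r=45):
    # pale-yellow face: segment around seed
    lab=cv2.cvtColor(im,cv2.COLOR_RGB2LAB).astype(int)
    u,v=map(int,uv); ref=np.median(lab[v-4:v+5,u-4:u+5].reshape(-1,3),axis=0)
    m=(np.abs(lab-ref).max(2)<22).astype(np.uint8); k=np.zeros_like(m); cv2.circle(k,(u,v),r,1,-1); m&=k
    n,l,s,c=cv2.connectedComponentsWithStats(m); m=(l==l[v,u]).astype(np.uint8)
    cs=max(cv2.findContours(m,0,1)[0],key=len); return cv2.fitEllipse(cv2.convexHull(cs))
E
python3 - <<'E'
from h import *
im=cv2.imread('pics/w1.png')[...,::-1]; T=T_cam('wrist')
e=fitpale(im,(257,175)); print(e,ray('wrist',e[0],.036,T))
for uv in [(256,263),(373,160)]:
  e=fitpale(im,uv); print(e,ray('wrist',e[0],.032,T))
e=fitpale(im,(60,205),90);print(e,ray('wrist',e[0],.006,T))
E
```

```text
((256.20330810546875, 175.0068817138672), (52.35191345214844, 54.33895492553711), 89.49348449707031) [ 0.51253139 -0.24239599  0.036     ]
((258.1327819824219, 262.03082275390625), (50.567928314208984, 60.1670036315918), 71.248779296875) [ 0.40967276 -0.24465909  0.032     ]
((372.6434326171875, 165.55801391601562), (55.99397277832031, 62.15114974975586), 63.777462005615234) [ 0.52120882 -0.36037443  0.032     ]
((62.74824523925781, 206.14007568359375), (140.6979217529297, 165.6498260498047), 152.24746704101562) [ 0.46753864 -0.02052639  0.006     ]
```

Request:
send_rows:
  motion:
    - [[0, -0.25, -3.5, 0, 0, 0], [0, 0, -3.5, 0, 0, 0], [0, 0, -3.5, 0, 0, 0], [0, 0, -3.5, 0, 0, 0], [0, 0, -2.5, 0, 0, 0], [0, 0, -1.9, 0, 0, 0], [0, 0, 0, 0, 0, 0]]

```text
time: 3.23
tool_pos: [0.508, -0.2429, 0.0102]
tool_rot: [0.003, -0.704, -0.001, 0.71]
contact_force: [-0.6, 0.5, -0.4]
gripper_width: 0.996
```

Request:
send_rows:
  motion:
    - [[0, 0, 0, 0, 0, 0], [0, 0, 0, 0, 0, 0], [0, 0, 0, 0, 0, 0], [0, 0, 0, 0, 0, 0], [0, 0, 0, 0, 0, 0], [0, 0, 0, 0, 0, 0], [0, 0, 0, 0, 0, 0]]
  fingers: 1

```text
time: 3.82
tool_pos: [0.5138, -0.245, 0.0177]
tool_rot: [0.001, 0.708, -0.001, -0.706]
contact_force: [-1.2, -0.9, 5.3]
gripper_width: 0.722
```

Run:
```python
from h import *
s=manip.state(); print(s['contact_force'],s['gripper_width']); save('wrist','w2')
```

```text
[-1.19251024 -0.86372824  5.33390015] 0.7224667540887451
```

View pics/w2.png

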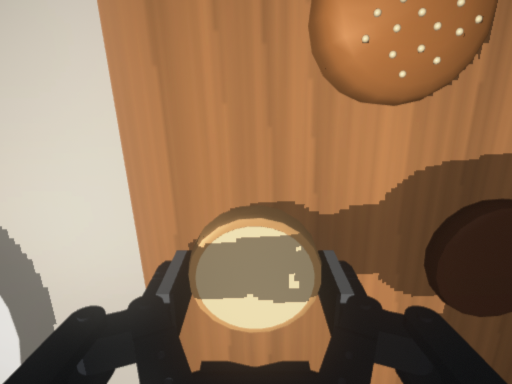

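```bash
cat >> h.py <<'E'
def hull(im,f):
    m=f.astype(np.uint8); n,l,s,c=cv2.connectedComponentsWithStats(m); i=1+np.argmax(s[1:,4]); m=(l==i).astype(np.uint8)
    return cv2.fitEllipse(cv2.convexHull(max(cv2.findContours(m,0,1)[0],key=len)))
E
python3 - <<'E'
from h import *
for i in range(3):
  p,M,s=pose(); T=T_cam('wrist',s); print(p.round(4), [ray('wrist',(254.5,v),.036,T).round(4) for v in (274,279)])
  manip.grab_frame('wrist')
E
```

```text
[ 0.5138 -0.245   0.0177] [array([ 0.5171, -0.2437,  0.036 ]), array([ 0.5145, -0.2437,  0.036 ])]
[ 0.5138 -0.245   0.0177] [array([ 0.5172, -0.2437,  0.036 ]), array([ 0.5145, -0.2437,  0.036 ])]
[ 0.5138 -0.245   0.0177] [array([ 0.5171, -0.2437,  0.036 ]), array([ 0.5145, -0.2437,  0.036 ])]
```

Request:
send_rows:
  motion:
    - [[0, 0, 2, 0, 0, 0], [0, 0, 3, 0, 0, 0], [-0.6, 1, 4, 0, 0, 0], [-1.3, 2.6, 3, 0, 0, 0], [-1.3, 2.6, 3, 0, 0, 0], [-1.3, 2.6, 2.5, 0, 0, 0], [-1.3, 2.6, 1, 0, 0, 0], [-1.3, 2.6, 0, 0, 0, 0], [-1.3, 2.6, 0, 0, 0, 0], [-1.3, 2.6, 0, 0, 0, 0], [-1.2, 2, 0, 0, 0, 0], [-0.5, 1.5, 0, 0, 0, 0]]

```text
time: 5.02
tool_pos: [0.397, -0.0152, 0.2002]
tool_rot: [0.0, 0.707, 0.0, -0.707]
contact_force: [0.4, -0.3, -0.8]
gripper_width: 0.723
```

Request:
send_rows:
  motion:
    - [[0, 0, 0, 0, 0, 0], [0, 0, 0, 0, 0, 0], [0, 0, 0, 0, 0, 0]]

```text
time: 5.27
tool_pos: [0.3986, -0.0172, 0.2004]
tool_rot: [0.0, 0.707, -0.0, -0.707]
contact_force: [-0.6, -0.8, 0.4]
gripper_width: 0.725
```

Run:
```python
from h import *
print(pose()[0]); im,T=look('wrist',['plate_in','heel_c']);cv2.imwrite('pics/w3.png',im[...,::-1]); print(T.tolist())
```

```text
[ 0.3985976  -0.01724057  0.20036976]
plate_in lm 0.91 [ 0.4701 -0.0099  0.0059]
heel_c lm 0.88 [ 0.401  -0.017   0.2089]
[[-0.0004956081925989933, 0.9448506135378, 0.3275012556766158, 0.48339392141696247], [-0.9999998541084336, -0.0005386356837648596, 4.067812185107692e-05, -0.016072462342361184], [0.00021483861117380107, -0.32750118773653447, 0.9448507426443227, 0.3433834802201218], [0.0, 0.0, 0.0, 1.0]]
```

View pics/w3.png

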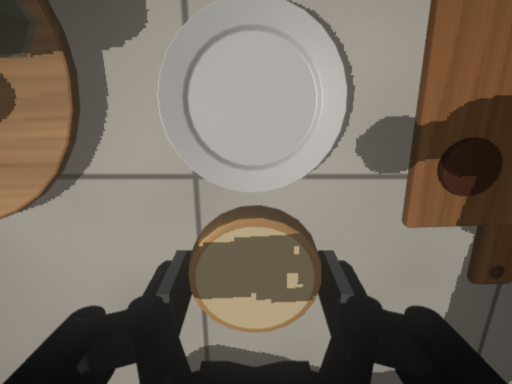

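The plate's outer rim spans u 158–348 and its bottom edge is at v 192. The heel is held level at (254,270). I'll fit the rim against a projected circle.

```bash
cat >> h.py <<'E'
from scipy.optimize import least_squares
def proj(cam,P,T):
    K=np.array(manip.calibration(cam)['mtx']); q=(np.asarray(P)-T[:3,3])@T[:3,:3]; return np.c_[K[0,0]*q[:,0]/-q[:,2]+K[0,2], -K[1,1]*q[:,1]/-q[:,2]+K[1,2]]
def ringfit(cam,pts,T,z,r):
    # back-project pixel edge points to plane z, fit circle centre with known r
    X=np.array([ray(cam,p,z,T)[:2] for p in pts])
    f=least_squares(lambda c:np.hypot(*(X-c[:2]).T)-(r if r else c[2]),list(X.mean(0))+([] if r else [.05]),loss='soft_l1',f_scale=.002)
    return f.x,np.sqrt(np.mean(f.fun**2))
E
python3 - <<'E'
from h import *
im=cv2.imread('pics/w3.png'); T=T_cam('wrist')
g=cv2.GaussianBlur(cv2.cvtColor(im,cv2.COLOR_BGR2GRAY),(3,3),0).astype(float)
def edges(c,r0,r1):
  out=[]
  for a in np.linspace(0,2*np.pi,120,endpoint=False):
    rr=np.arange(r0,r1,.5); u=c[0]+rr*np.cos(a); v=c[1]+rr*np.sin(a)
    ok=(u>2)&(u<509)&(v>2)&(v<381)
    if ok.all():
      s=g[v.round().astype(int),u.round().astype(int)]; d=np.abs(np.diff(s)); i=d.argmax()
      if d[i]>8: out.append((u[i],v[i]))
  return out
e=edges((253,94),80,108); print(len(e)); 
for z,r in[(.016,.095),(.016,None)]: print('outer',ringfit('wrist',e,T,z,r))
e=edges((253,94),60,80); print(len(e)); print('inner',ringfit('wrist',e,T,.006,None))
E
```

```text
52
outer (array([ 0.46898808, -0.01287802]), np.float64(0.002411205714440899))
outer (array([ 0.46885891, -0.01347633,  0.09437064]), np.float64(0.0024773098770042436))
78
inner (array([ 0.46819531, -0.01318141,  0.06577104]), np.float64(0.001569615692858652))
```

Request:
send_rows:
  motion:
    - [[2.3, 0.1, 0, 0, 0, 0], [2.3, 0.1, -1, 0, 0, 0], [2.2, 0.1, -3, 0, 0, 0], [0, 0, -3.5, 0, 0, 0], [0, 0, -3.5, 0, 0, 0], [0, 0, -3, 0, 0, 0], [0, 0, -2, 0, 0, 0], [0, 0, -1.5, 0, 0, 0], [0, 0, -0.8, 0, 0, 0], [0, 0, 0, 0, 0, 0], [0, 0, 0, 0, 0, 0]]

```text
time: 6.33
tool_pos: [0.4667, -0.0143, 0.0174]
tool_rot: [0.0, -0.707, 0.0, 0.707]
contact_force: [-0.1, -0.1, -0.1]
gripper_width: 0.723
```

Request:
send_rows:
  motion:
    - [[0, 0, -0.4, 0, 0, 0], [0, 0, -0.4, 0, 0, 0], [0, 0, -0.2, 0, 0, 0], [0, 0, -0.1, 0, 0, 0], [0, 0, 0, 0, 0, 0], [0, 0, 0, 0, 0, 0]]

```text
time: 6.83
tool_pos: [0.4665, -0.0138, 0.0063]
tool_rot: [-0.0, 0.707, -0.0, -0.707]
contact_force: [0.2, -0.1, -0.1]
gripper_width: 0.718
```

Request:
send_rows:
  motion:
    - [[0, 0, -0.1, 0, 0, 0], [0, 0, 0, 0, 0, 0]]

```text
time: 7.0
tool_pos: [0.4667, -0.0139, 0.0057]
tool_rot: [0.0, 0.707, -0.0, -0.707]
contact_force: [-1.8, 0.1, 2.0]
gripper_width: 0.719
```

Request:
send_rows:
  motion:
    - [[0, 0, 0, 0, 0, 0], [0, 0, 0, 0, 0, 0], [0, 0, 0, 0, 0, 0], [0, 0, 0, 0, 0, 0], [0, 0, 0, 0, 0, 0], [0, 0, 1, 0, 0, 0], [0, 0, 2, 0, 0, 0], [0, 0, 4, 0, 0, 0], [0, 0, 4, 0, 0, 0], [0, 0, 4, 0, 0, 0], [0, 0, 4, 0, 0, 0]]
  fingers: 0

```text
time: 7.92
tool_pos: [0.4659, -0.0138, 0.1978]
tool_rot: [0.0, 0.707, -0.0, -0.707]
contact_force: [1.1, 0.3, 0.1]
gripper_width: 1.001
```

Request:
send_rows:
  motion:
    - [[0, 0, 0, 0, 0, 0], [0, 0, 0, 0, 0, 0], [0, 0, 0, 0, 0, 0]]

```text
time: 8.17
tool_pos: [0.4662, -0.0138, 0.1955]
tool_rot: [-0.0, 0.707, -0.0, -0.707]
contact_force: [-0.6, -0.1, 0.6]
gripper_width: 1.002
```

Run:
```python
from h import *
print(pose()[0]); im,T=look('wrist',['plate_in','heel_c']);cv2.imwrite('pics/w4.png',im[...,::-1]); print(T.tolist())
im,T=look('top',['plate_in','heel_c','kofte1_c','crown_c']);cv2.imwrite('pics/t4.png',im[...,::-1])
```

```text
[ 0.46622879 -0.01382233  0.19546901]
heel_c lm 0.75 [ 0.4683 -0.0101  0.0125]
[[-0.0004907625979082956, 0.9448602551821196, 0.32747344522762795, 0.5510209081387758], [-0.9999998677847026, -0.0004134131828247151, -0.0003058105903303123, -0.012706348519706775], [-0.00015356643313476227, -0.327473552011029, 0.9448603331448677, 0.33848519837603286], [0.0, 0.0, 0.0, 1.0]]
plate_in lm 0.82 [ 0.4689 -0.0184  0.0041]
heel_c lm 0.58 [ 0.4704 -0.0138  0.0162]
kofte1_c lm 0.79 [ 0.4052 -0.2391  0.0246]
```

View pics/w4.png

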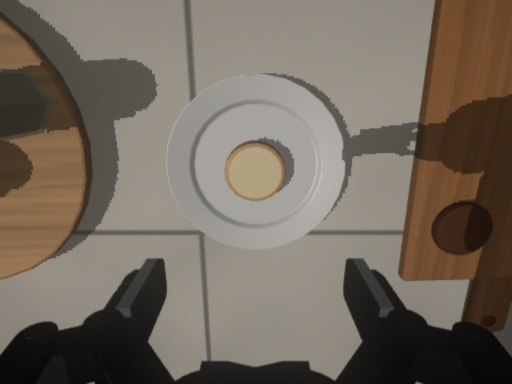

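View pics/t4.png

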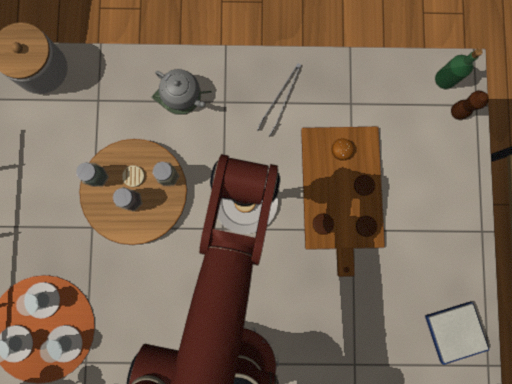

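The heel sits on the plate floor at px (255,171). I'll check its centring against the plate ring.

```bash
cat >> h.py <<'E'
def edges(im,c,r0,r1,thr=8,n=120):
  g=cv2.GaussianBlur(cv2.cvtColor(np.ascontiguousarray(im),cv2.COLOR_RGB2GRAY),(3,3),0).astype(float); out=[]
  for a in np.linspace(0,2*np.pi,n,endpoint=False):
    rr=np.arange(r0,r1,.5); u=c[0]+rr*np.cos(a); v=c[1]+rr*np.sin(a)
    if ((u>2)&(u<509)&(v>2)&(v<381)).all():
      s=cv2.remap(g.astype(np.float32),u.astype(np.float32)[None],v.astype(np.float32)[None],1)[0]; d=np.abs(s[2:]-s[:-2]); i=d.argmax()
      if d[i]>thr: out.append((u[i+1],v[i+1]))
  return out
E
python3 - <<'E'
from h import *
im=cv2.imread('pics/w4.png')[...,::-1]; T=T_cam('wrist')
for nm,c,r0,r1,z in [('outer',(255,160),78,100,.016),('inner',(255,163),56,74,.006),('heel',(255,171),22,36,.023)]:
  e=edges(im,c,r0,r1); print(nm,len(e),ringfit('wrist',e,T,z,None))
E
```

```text
outer 57 (array([ 0.4675545 , -0.01153644,  0.09542171]), np.float64(0.002515976700807426))
inner 73 (array([ 0.46818725, -0.01277071,  0.06577664]), np.float64(0.00041948507277891385))
heel 120 (array([ 0.46770091, -0.01149289,  0.03132883]), np.float64(0.0021923053027833503))
```

Request:
send_rows:
  motion:
    - [[-0.5, -1.8, 0.1, 0, 0, 0], [-0.7, -3, 0.1, 0, 0, 0], [-0.7, -3, 0.1, 0, 0, 0], [-0.7, -3, 0.1, 0, 0, 0], [-0.7, -3, 0, 0, 0, 0], [-0.7, -3, 0, 0, 0, 0], [-0.7, -3, 0, 0, 0, 0], [-0.7, -2, 0, 0, 0, 0], [-0.7, -1, 0, 0, 0, 0], [0, 0, 0, 0, 0, 0], [0, 0, 0, 0, 0, 0]]

```text
time: 9.48
tool_pos: [0.4052, -0.2421, 0.1989]
tool_rot: [0.001, -0.707, 0.0, 0.707]
contact_force: [-0.7, 0.7, 0.4]
gripper_width: 0.999
```

```bash
cat > k.py <<'E'
from h import *
import sys
p,M,s=pose(); T=T_cam('wrist',s); im=save('wrist',sys.argv[1]); z=float(sys.argv[2]) if len(sys.argv)>2 else .032; print(p.round(4))
# predicted pixel of point below the tcp
uv=proj('wrist',[[p[0],p[1],z]],T)[0]
for it in range(3):
    rad=abs(proj('wrist',[[p[0],p[1],z],[p[0],p[1]+.031,z]],T)[0]-proj('wrist',[[p[0],p[1]+.031,z]],T)[0]).max()
    if it==0 and len(sys.argv)>3: uv=np.array([float(sys.argv[3]),float(sys.argv[4])])
    e=edges(im,uv,rad*.65,rad*1.4); c,r=ringfit('wrist',e,T,z,.031); uv=proj('wrist',[[c[0],c[1],z]],T)[0]
print('uv',uv.round(1),'c',c.round(4),'rms',r,'delta cm to tcp (bias removed)',((c-[.0015,-.0]-p[:2])*100).round(2),'y bias-rm',((c[1]-.0015-p[1])*100).round(2))
E
python3 k.py w5 .030
```

```text
[ 0.4052 -0.2421  0.1989]
uv [254.9 172.7] c [ 0.4067 -0.241 ] rms 0.0022517585345046237 delta cm to tcp (bias removed) [0.01 0.11] y bias-rm -0.04
```

View pics/w5.png

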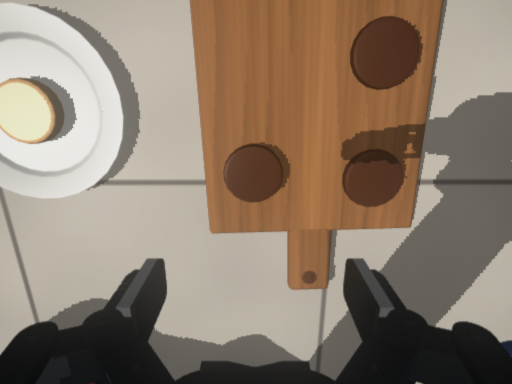

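The kofte is at (254,173), right under the tool.

Request:
send_rows:
  motion:
    - [[0, 0, -2.5, 0, 0, 0], [0, 0, -3.5, 0, 0, 0], [0, 0, -3.5, 0, 0, 0], [0, 0, -3.5, 0, 0, 0], [0, 0, -2.5, 0, 0, 0], [0, 0, -1.5, 0, 0, 0], [0, 0, -0.8, 0, 0, 0], [0, 0, -0.4, 0, 0, 0], [0, 0, 0, 0, 0, 0]]

```text
time: 10.28
tool_pos: [0.4056, -0.2413, 0.017]
tool_rot: [-0.0, -0.707, -0.0, 0.707]
contact_force: [-0.3, 0.8, 0.1]
gripper_width: 1.001
```

Request:
send_rows:
  motion:
    - [[0, 0, 0, 0, 0, 0], [0, 0, 0, 0, 0, 0], [0, 0, 0, 0, 0, 0], [0, 0, 0, 0, 0, 0], [0, 0, 0, 0, 0, 0], [0, 0, 0, 0, 0, 0]]
  fingers: 1

```text
time: 10.78
tool_pos: [0.407, -0.2431, 0.0196]
tool_rot: [0.001, 0.708, -0.001, -0.706]
contact_force: [0.3, 0.5, 5.8]
gripper_width: 0.694
```

Run:
```python
from h import *
rel(.466,-.0142,.06,-np.pi/2); save('wrist','w6')
```

```text
at [ 0.407  -0.2431  0.0196] d cm [ 5.9  22.89  4.04] rv [0.002 0.003 0.   ]
```

View pics/w6.png

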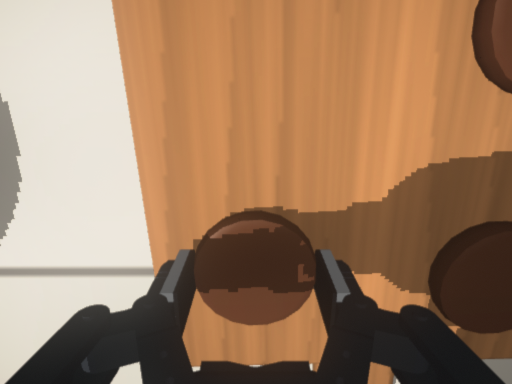

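Kofte held. Lifting and carrying it to the plate.

Request:
send_rows:
  motion:
    - [[0, 0, 2, 0, 0, 0], [0, 0, 3, 0, 0, 0], [0.3, 1, 3, 0, 0, 0], [0.7, 2.5, 2, 0, 0, 0], [0.7, 3, 0, 0, 0, 0], [0.7, 3, 0, 0, 0, 0], [0.7, 3, 0, 0, 0, 0], [0.7, 3, 0, 0, 0, 0], [0.7, 3, 0, 0, 0, 0], [0.7, 2.5, 0, 0, 0, 0], [0.6, 1.2, 0, 0, 0, 0], [0.2, 0.5, 0, 0, 0, 0]]

```text
time: 11.83
tool_pos: [0.4661, -0.0132, 0.118]
tool_rot: [0.001, 0.708, 0.001, -0.706]
contact_force: [-0.1, -0.4, -0.7]
gripper_width: 0.696
```

Request:
send_rows:
  motion:
    - [[0, 0, -2, 0, 0, 0], [0, 0, -2, 0, 0, 0], [0, 0, -1.5, 0, 0, 0], [0, 0, -1, 0, 0, 0], [0, 0, -0.8, 0, 0, 0], [0, 0, 0, 0, 0, 0], [0, 0, 0, 0, 0, 0]]

```text
time: 12.42
tool_pos: [0.4655, -0.0152, 0.0444]
tool_rot: [-0.0, 0.707, -0.0, -0.707]
contact_force: [0.6, -0.8, -0.3]
gripper_width: 0.692
```

Run:
```python
from h import *
rel(.466,-.0142,.0265,-np.pi/2); save('wrist','w7'); print(pose()[2]['contact_force'])
```

```text
at [ 0.4655 -0.0152  0.0444] d cm [ 0.05  0.1  -1.79] rv [0.    0.    0.001]
[-0.01722839  1.21549663 -0.15221487]
```

View pics/w7.png

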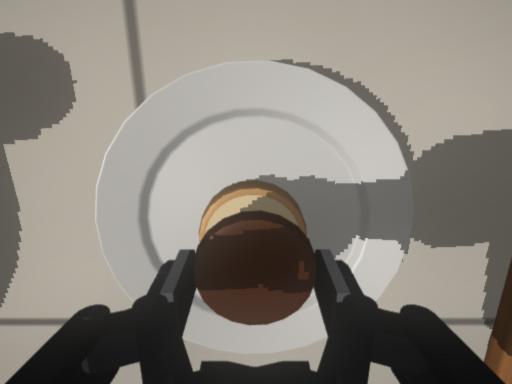

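The kofte is held at (255,267) above the heel (centre u≈252) and looks nearly aligned.

Request:
send_rows:
  motion:
    - [[0, 0.1, -0.6, 0, 0, 0], [0, 0, -0.5, 0, 0, 0], [0, 0, -0.4, 0, 0, 0], [0, 0, -0.2, 0, 0, 0], [0, 0, -0.1, 0, 0, 0], [0, 0, 0, 0, 0, 0], [0, 0, 0, 0, 0, 0]]

```text
time: 13.05
tool_pos: [0.4655, -0.0139, 0.0262]
tool_rot: [-0.0, 0.707, -0.0, -0.707]
contact_force: [0.2, -0.4, -0.8]
gripper_width: 0.69
```

Request:
send_rows:
  motion:
    - [[0, 0, -0.1, 0, 0, 0], [0, 0, -0.1, 0, 0, 0], [0, 0, 0, 0, 0, 0]]

```text
time: 13.3
tool_pos: [0.4657, -0.0139, 0.0256]
tool_rot: [-0.0, -0.707, 0.0, 0.707]
contact_force: [-5.6, 1.5, 9.4]
gripper_width: 0.694
```

Request:
send_rows:
  motion:
    - [[0, 0, 0, 0, 0, 0], [0, 0, 0, 0, 0, 0], [0, 0, 0, 0, 0, 0], [0, 0, 0, 0, 0, 0], [0, 0, 0, 0, 0, 0], [0, 0, 0.8, 0, 0, 0], [0, 0, 2, 0, 0, 0], [0, 0, 4, 0, 0, 0], [0, 0, 4, 0, 0, 0], [0, 0, 4, 0, 0, 0], [0, 0, 2.5, 0, 0, 0], [0, 0, 0, 0, 0, 0]]
  fingers: 0

```text
time: 14.3
tool_pos: [0.4692, -0.0145, 0.2057]
tool_rot: [0.001, 0.712, -0.001, -0.702]
contact_force: [0.7, -0.3, 0.2]
gripper_width: 0.998
```

```bash
python3 k.py w8 .038
python3 - <<'E'
from h import *
rel(.518,-.361,.2,-np.pi/2)
E
```

```text
[ 0.4692 -0.0145  0.2057]
uv [254.7 178.3] c [ 0.4675 -0.0139] rms 0.004407561917388715 delta cm to tcp (bias removed) [-0.32  0.06] y bias-rm -0.09
at [ 0.4677 -0.0143  0.2021] d cm [  5.03 -34.67  -0.21] rv [0.002 0.009 0.   ]
```

View pics/w8.png

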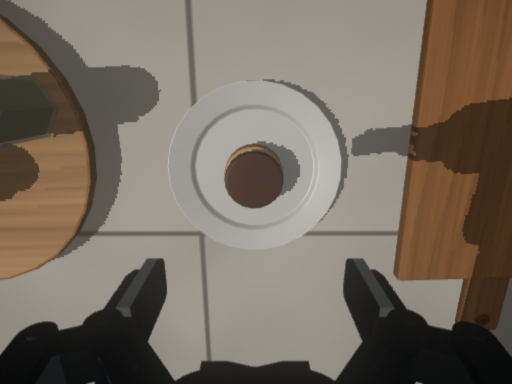

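The first kofte is centred on the heel at (254,178). Next is the far-right kofte.

Request:
send_rows:
  motion:
    - [[0.4, -2, 0, 0, 0, 0], [0.5, -3.3, 0, 0, 0, 0], [0.5, -3.5, 0, 0, 0, 0], [0.5, -3.5, 0, 0, 0, 0], [0.5, -3.5, 0, 0, 0, 0], [0.5, -3.5, 0, 0, 0, 0], [0.5, -3.5, 0, 0, 0, 0], [0.5, -3.5, 0, 0, 0, 0], [0.5, -3.5, 0, 0, 0, 0], [0.5, -3, 0, 0, 0, 0], [0.3, -1.4, 0, 0, 0, 0], [0, -0.5, 0, 0, 0, 0]]

```text
time: 15.35
tool_pos: [0.5165, -0.3627, 0.1948]
tool_rot: [0.002, -0.706, 0.0, 0.708]
contact_force: [0.1, 0.3, -0.6]
gripper_width: 0.995
```

Request:
send_rows:
  motion:
    - [[0, 0, 0, 0, 0, 0], [0, 0, 0, 0, 0, 0]]

```text
time: 15.52
tool_pos: [0.5168, -0.3598, 0.1959]
tool_rot: [0.001, -0.707, -0.001, 0.708]
contact_force: [-0.7, -0.6, 0.1]
gripper_width: 1.0
```

```bash
python3 k.py w9 .031
```

```text
[ 0.5168 -0.3598  0.1959]
uv [258.3 171.4] c [ 0.5205 -0.362 ] rms 0.001978944751089706 delta cm to tcp (bias removed) [ 0.22 -0.22] y bias-rm -0.37
```

View pics/w9.png

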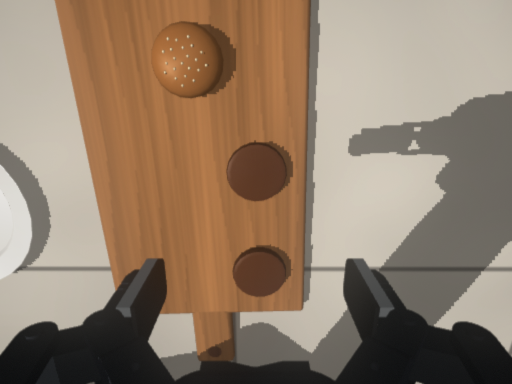

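The kofte is at (257,171). Correcting by +0.2, -0.3 cm and descending 17.7 cm.

Request:
send_rows:
  motion:
    - [[0.2, -0.3, -2.5, 0, 0, 0], [0, 0, -3.5, 0, 0, 0], [0, 0, -3.5, 0, 0, 0], [0, 0, -3.5, 0, 0, 0], [0, 0, -2.2, 0, 0, 0], [0, 0, -1.3, 0, 0, 0], [0, 0, -0.8, 0, 0, 0], [0, 0, -0.4, 0, 0, 0], [0, 0, 0, 0, 0, 0]]

```text
time: 16.32
tool_pos: [0.5199, -0.3638, 0.0207]
tool_rot: [0.0, 0.707, -0.0, -0.707]
contact_force: [-1.0, -0.3, 0.2]
gripper_width: 0.997
```

Request:
send_rows:
  motion:
    - [[0, 0, 0, 0, 0, 0], [0, 0, 0, 0, 0, 0], [0, 0, 0, 0, 0, 0], [0, 0, 0, 0, 0, 0], [0, 0, 0, 0, 0, 0], [0, 0, 0, 0, 0, 0]]
  fingers: 1

```text
time: 16.82
tool_pos: [0.521, -0.3652, 0.0233]
tool_rot: [0.001, 0.708, -0.001, -0.706]
contact_force: [-0.2, 1.2, 5.2]
gripper_width: 0.684
```

Run:
```python
from h import *
rel(.466,-.0142,.06,-np.pi/2); save('wrist','w10')
```

```text
at [ 0.521  -0.3652  0.0233] d cm [-5.5  35.1   3.67] rv [0.003 0.004 0.   ]
```

View pics/w10.png

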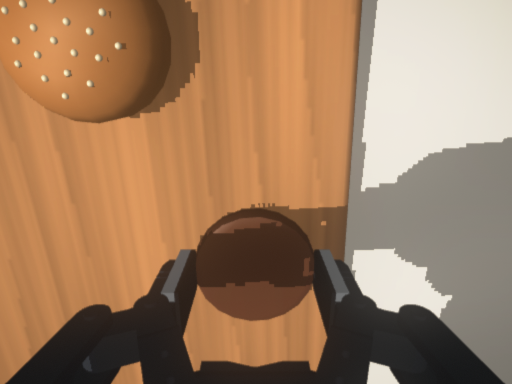

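Request:
send_rows:
  motion:
    - [[0, 0, 2, 0, 0, 0], [0, 0, 3, 0, 0, 0], [-0.3, 1.5, 3, 0, 0, 0], [-0.5, 3, 2, 0, 0, 0], [-0.6, 3.5, 0, 0, 0, 0], [-0.6, 3.6, 0, 0, 0, 0], [-0.6, 3.6, 0, 0, 0, 0], [-0.6, 3.6, 0, 0, 0, 0], [-0.6, 3.6, 0, 0, 0, 0], [-0.6, 3.6, 0, 0, 0, 0], [-0.5, 3.6, 0, 0, 0, 0], [-0.4, 3, 0, 0, 0, 0]]

```text
time: 17.87
tool_pos: [0.466, -0.036, 0.1211]
tool_rot: [0.0, 0.708, -0.0, -0.706]
contact_force: [0.8, 0.1, -0.8]
gripper_width: 0.685
```

Request:
send_rows:
  motion:
    - [[0, 1.6, 0, 0, 0, 0], [0, 0.7, -1, 0, 0, 0], [0, 0, -2, 0, 0, 0], [0, 0, -2, 0, 0, 0], [0, 0, -1, 0, 0, 0], [0, 0, 0, 0, 0, 0], [0, 0, 0, 0, 0, 0]]

```text
time: 18.45
tool_pos: [0.4661, -0.0153, 0.0598]
tool_rot: [0.0, -0.707, 0.0, 0.708]
contact_force: [0.5, -0.4, -0.9]
gripper_width: 0.684
```

Run:
```python
from h import *
rel(.466,-.0142,.0435,-np.pi/2); save('wrist','w11'); print(pose()[2]['contact_force'])
```

```text
at [ 0.4661 -0.0153  0.0598] d cm [-0.01  0.11 -1.63] rv [-0.    -0.001  0.001]
[ 0.52719653 -0.45352713  0.05198316]
```

View pics/w11.png

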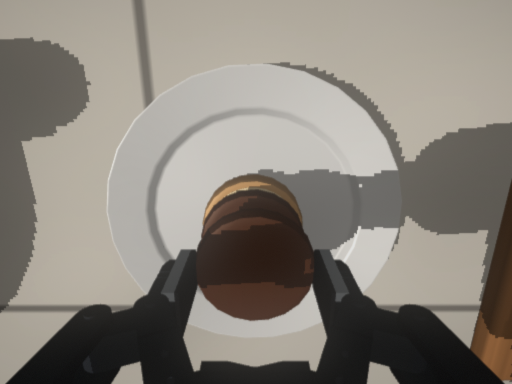

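Aligned over the stack (stack centre u≈252, held kofte u≈254).

Request:
send_rows:
  motion:
    - [[0, 0.1, -0.5, 0, 0, 0], [0, 0, -0.5, 0, 0, 0], [0, 0, -0.3, 0, 0, 0], [0, 0, -0.2, 0, 0, 0], [0, 0, 0, 0, 0, 0], [0, 0, 0, 0, 0, 0]]

```text
time: 19.0
tool_pos: [0.4663, -0.0138, 0.0451]
tool_rot: [0.0, -0.707, 0.0, 0.707]
contact_force: [-0.4, -0.2, -1.5]
gripper_width: 0.683
```

Request:
send_rows:
  motion:
    - [[0, 0, -0.1, 0, 0, 0], [0, 0, -0.1, 0, 0, 0], [0, 0, 0, 0, 0, 0]]

```text
time: 19.25
tool_pos: [0.4666, -0.0139, 0.0434]
tool_rot: [-0.0, 0.707, -0.0, -0.707]
contact_force: [0.3, 0.2, -0.0]
gripper_width: 0.68
```

Request:
send_rows:
  motion:
    - [[0, 0, -0.1, 0, 0, 0], [0, 0, 0, 0, 0, 0]]

```text
time: 19.42
tool_pos: [0.4667, -0.0139, 0.0433]
tool_rot: [-0.0, -0.707, 0.0, 0.707]
contact_force: [-3.5, 0.5, 5.6]
gripper_width: 0.684
```

Request:
send_rows:
  motion:
    - [[0, 0, 0, 0, 0, 0], [0, 0, 0, 0, 0, 0], [0, 0, 0, 0, 0, 0], [0, 0, 0, 0, 0, 0], [0, 0, 0, 0, 0, 0], [0, 0, 0.8, 0, 0, 0], [0, 0, 2, 0, 0, 0], [0, 0, 4, 0, 0, 0], [0, 0, 4, 0, 0, 0], [0, 0, 3, 0, 0, 0], [0, 0, 2, 0, 0, 0], [0, 0, 0, 0, 0, 0]]
  fingers: 0

```text
time: 20.42
tool_pos: [0.4695, -0.0144, 0.2072]
tool_rot: [0.001, 0.711, -0.001, -0.703]
contact_force: [0.1, -1.4, 0.8]
gripper_width: 0.999
```

```bash
python3 k.py w12 .052
python3 - <<'E'
from h import *
rel(.400,-.365,.2,-np.pi/2)
E
```

```text
[ 0.4695 -0.0144  0.2072]
uv [254.  181.4] c [ 0.4676 -0.0129] rms 0.003704026928906178 delta cm to tcp (bias removed) [-0.34  0.15] y bias-rm -0.0
at [ 0.4682 -0.0142  0.2041] d cm [ -6.82 -35.08  -0.41] rv [0.001 0.007 0.   ]
```

View pics/w12.png

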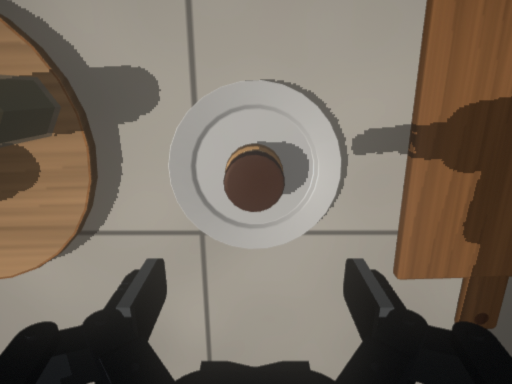

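The second kofte is well stacked. Third kofte next.

Request:
send_rows:
  motion:
    - [[-0.5, -2, 0, 0, 0, 0], [-0.6, -3.3, 0, 0, 0, 0], [-0.6, -3.5, 0, 0, 0, 0], [-0.6, -3.5, 0, 0, 0, 0], [-0.6, -3.5, 0, 0, 0, 0], [-0.6, -3.5, 0, 0, 0, 0], [-0.6, -3.5, 0, 0, 0, 0], [-0.6, -3.5, 0, 0, 0, 0], [-0.6, -3.5, 0, 0, 0, 0], [-0.6, -3, 0, 0, 0, 0], [-0.5, -1.6, 0, 0, 0, 0], [-0.2, -0.7, 0, 0, 0, 0]]

```text
time: 21.47
tool_pos: [0.3988, -0.3663, 0.1981]
tool_rot: [0.002, -0.706, 0.0, 0.708]
contact_force: [0.7, 0.3, -0.8]
gripper_width: 1.0
```

Request:
send_rows:
  motion:
    - [[0, 0, 0, 0, 0, 0], [0, 0, 0, 0, 0, 0]]

```text
time: 21.63
tool_pos: [0.4001, -0.3639, 0.1989]
tool_rot: [0.001, -0.707, -0.001, 0.708]
contact_force: [-0.1, -0.1, -0.0]
gripper_width: 1.003
```

```bash
python3 k.py w13 .031
```

```text
[ 0.4001 -0.3639  0.1989]
uv [257.8 172.6] c [ 0.4018 -0.3655] rms 0.0018552352731617762 delta cm to tcp (bias removed) [ 0.03 -0.16] y bias-rm -0.31
```

View pics/w13.png

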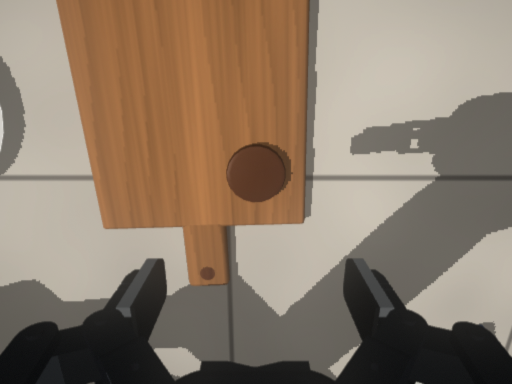

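Request:
send_rows:
  motion:
    - [[0, -0.25, -2.5, 0, 0, 0], [0, 0, -3.5, 0, 0, 0], [0, 0, -3.5, 0, 0, 0], [0, 0, -3.5, 0, 0, 0], [0, 0, -2.4, 0, 0, 0], [0, 0, -1.4, 0, 0, 0], [0, 0, -0.8, 0, 0, 0], [0, 0, -0.4, 0, 0, 0], [0, 0, 0, 0, 0, 0]]

```text
time: 22.43
tool_pos: [0.4006, -0.3666, 0.02]
tool_rot: [-0.0, -0.707, -0.0, 0.707]
contact_force: [0.2, -0.2, -0.5]
gripper_width: 1.005
```

Request:
send_rows:
  motion:
    - [[0, 0, 0, 0, 0, 0], [0, 0, 0, 0, 0, 0], [0, 0, 0, 0, 0, 0], [0, 0, 0, 0, 0, 0], [0, 0, 0, 0, 0, 0], [0, 0, 0, 0, 0, 0]]
  fingers: 1

```text
time: 22.93
tool_pos: [0.4017, -0.3687, 0.0228]
tool_rot: [0.001, 0.708, -0.001, -0.706]
contact_force: [-0.9, 2.0, 5.6]
gripper_width: 0.686
```

Run:
```python
from h import *
rel(.4665,-.0138,.06,-np.pi/2)
```

```text
at [ 0.4017 -0.3687  0.0228] d cm [ 6.48 35.49  3.72] rv [0.003 0.003 0.   ]
```

Request:
send_rows:
  motion:
    - [[0, 0, 2, 0, 0, 0], [0, 0, 3, 0, 0, 0], [0.4, 1.5, 3.5, 0, 0, 0], [0.7, 3, 2.5, 0, 0, 0], [0.7, 3.5, 1, 0, 0, 0], [0.7, 3.6, 0, 0, 0, 0], [0.7, 3.6, 0, 0, 0, 0], [0.7, 3.6, 0, 0, 0, 0], [0.7, 3.6, 0, 0, 0, 0], [0.7, 3.6, 0, 0, 0, 0], [0.6, 3.6, 0, 0, 0, 0], [0.5, 3, 0, 0, 0, 0]]

```text
time: 23.93
tool_pos: [0.4648, -0.0393, 0.1414]
tool_rot: [0.0, 0.708, 0.0, -0.706]
contact_force: [1.0, -0.2, -1.0]
gripper_width: 0.685
```

Request:
send_rows:
  motion:
    - [[0.2, 1.8, 0, 0, 0, 0], [0, 0.8, -1, 0, 0, 0], [0, 0, -2, 0, 0, 0], [0, 0, -2, 0, 0, 0], [0, 0, -1, 0, 0, 0], [0, 0, 0, 0, 0, 0], [0, 0, 0, 0, 0, 0]]

```text
time: 24.52
tool_pos: [0.466, -0.0159, 0.0798]
tool_rot: [0.0, -0.707, 0.0, 0.708]
contact_force: [-0.9, 0.2, -1.1]
gripper_width: 0.681
```

Run:
```python
from h import *
rel(.4665,-.0138,.0570,-np.pi/2); save('wrist','w14')
```

```text
at [ 0.466  -0.0159  0.0798] d cm [ 0.05  0.21 -2.28] rv [-0.    -0.001  0.001]
```

View pics/w14.png

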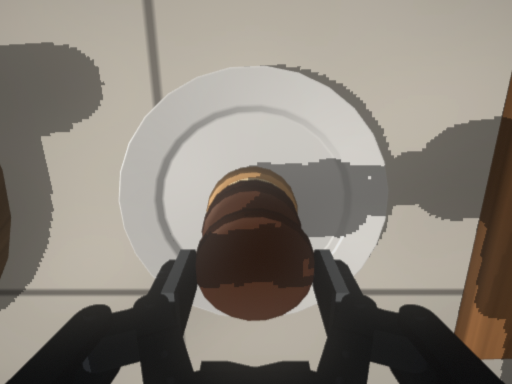

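Request:
send_rows:
  motion:
    - [[0, 0.2, -0.8, 0, 0, 0], [0, 0, -0.6, 0, 0, 0], [0, 0, -0.4, 0, 0, 0], [0, 0, -0.2, 0, 0, 0], [0, 0, -0.2, 0, 0, 0], [0, 0, 0, 0, 0, 0], [0, 0, 0, 0, 0, 0]]

```text
time: 25.15
tool_pos: [0.4664, -0.0134, 0.0581]
tool_rot: [0.0, -0.707, 0.0, 0.707]
contact_force: [-0.1, 0.5, -0.6]
gripper_width: 0.688
```

Request:
send_rows:
  motion:
    - [[0, 0, -0.1, 0, 0, 0], [0, 0, 0, 0, 0, 0]]

```text
time: 25.32
tool_pos: [0.4665, -0.0134, 0.0572]
tool_rot: [-0.0, 0.707, -0.0, -0.707]
contact_force: [0.6, 0.0, -0.5]
gripper_width: 0.682
```

Request:
send_rows:
  motion:
    - [[0, 0, -0.1, 0, 0, 0], [0, 0, 0, 0, 0, 0]]

```text
time: 25.48
tool_pos: [0.4667, -0.0134, 0.0569]
tool_rot: [0.0, 0.707, -0.0, -0.707]
contact_force: [-2.7, 0.9, 2.9]
gripper_width: 0.684
```

Request:
send_rows:
  motion:
    - [[0, 0, 0, 0, 0, 0], [0, 0, 0, 0, 0, 0], [0, 0, 0, 0, 0, 0], [0, 0, 0, 0, 0, 0], [0, 0, 0, 0, 0, 0], [0, 0, 0.8, 0, 0, 0], [0, 0, 2, 0, 0, 0], [0, 0, 4, 0, 0, 0], [0, 0, 4, 0, 0, 0], [0, 0, 4, 0, 0, 0], [0, 0, 2, 0, 0, 0], [0, 0, 0, 0, 0, 0]]
  fingers: 0

```text
time: 26.48
tool_pos: [0.4696, -0.0139, 0.232]
tool_rot: [0.001, 0.711, -0.001, -0.703]
contact_force: [0.7, -0.2, 0.6]
gripper_width: 1.001
```

```bash
python3 k.py w15 .066
python3 - <<'E'
from h import *
rel(.468,.310,.25,-np.pi/2)
E
```

```text
[ 0.4696 -0.0139  0.232 ]
uv [255.4 176.2] c [ 0.4703 -0.014 ] rms 0.0031767711225590455 delta cm to tcp (bias removed) [-0.07 -0.  ] y bias-rm -0.15
at [ 0.4682 -0.0137  0.2285] d cm [-2.000e-02  3.237e+01  2.150e+00] rv [0.001 0.008 0.   ]
```

View pics/w15.png

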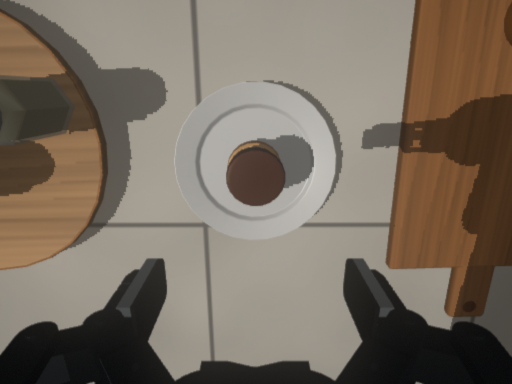

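All three kofte are stacked neatly. On to the jar; I'll look from above.

Request:
send_rows:
  motion:
    - [[0, 2, 1, 0, 0, 0], [0, 3, 1, 0, 0, 0], [0, 3.2, 1, 0, 0, 0], [0, 3.2, 1, 0, 0, 0], [0, 3.2, 1, 0, 0, 0], [0, 3.2, 1, 0, 0, 0], [0, 3.2, 1, 0, 0, 0], [0, 3.2, 0, 0, 0, 0], [0, 3.2, 0, 0, 0, 0], [0, 2.8, 0, 0, 0, 0], [0, 1.6, 0, 0, 0, 0], [0, 0.6, 0, 0, 0, 0]]

```text
time: 27.53
tool_pos: [0.4652, 0.3124, 0.2918]
tool_rot: [-0.001, -0.706, -0.0, 0.708]
contact_force: [0.5, -0.3, -0.9]
gripper_width: 1.002
```

Request:
send_rows:
  motion:
    - [[0, 0, 0, 0, 0, 0], [0, 0, 0, 0, 0, 0], [0, 0, 0, 0, 0, 0]]

```text
time: 27.78
tool_pos: [0.4664, 0.3095, 0.2936]
tool_rot: [0.0, -0.707, 0.001, 0.707]
contact_force: [-0.4, -0.9, 0.4]
gripper_width: 0.998
```

Run:
```python
from h import *
rel(.468,.310,.30,-np.pi/2)
im,T=look('wrist',['jar_front_c','cheese_c','susan']);cv2.imwrite('pics/w16.png',im[...,::-1])
cv2.imwrite('pics/w16b.png',cv2.resize(im[60:360,100:420,::-1],None,fx=2,fy=2,interpolation=2))
```

```text
at [0.4664 0.3095 0.2936] d cm [0.16 0.05 0.64] rv [ 0.001 -0.001  0.001]
cheese_c lm 0.82 [0.5387 0.3114 0.0326]
cheese_c lm 0.68 [ 0.4654 -0.0097  0.046 ]
```

View pics/w16.png

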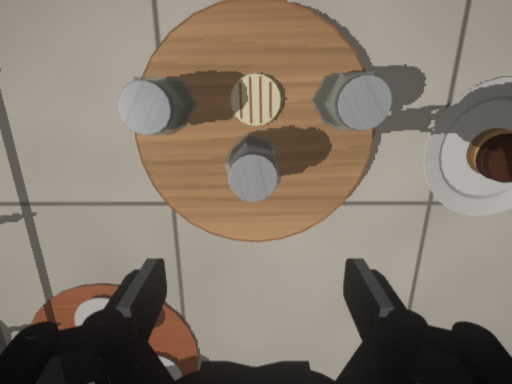

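View pics/w16b.png

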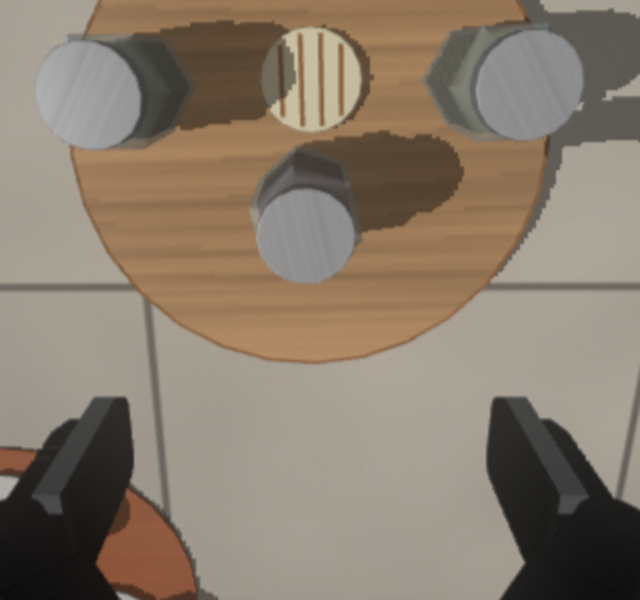

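Run:
```python
from h import *
T=T_cam('wrist'); im=cv2.imread('pics/w16.png')[...,::-1]
for nm,c,r0,r1,z in [('jar',(253,177),20,32,.136),('left',(144,107),20,34,.136),('right',(365,102),20,34,.136),('cheese',(256,99),18,34,.04)]:
  e=edges(im,c,r0,r1); print(nm,len(e),ringfit('wrist',e,T,z,.025 if z>.1 else .031))
for uv in [(364-0,0)]: pass
```

```text
jar 81 (array([0.46488491, 0.31351199]), np.float64(0.0006027812295995823))
left 74 (array([0.53357757, 0.41472967]), np.float64(0.0007915330680873122))
right 113 (array([0.53719817, 0.20969493]), np.float64(0.0008908887117676792))
cheese 120 (array([0.5364515, 0.3096417]), np.float64(0.0034320086436153644))
```

The front jar's lid is at (253,177), with a hex corner pointing to the back at (252,134), so jaws along y sit roughly on flats. I'll overlay the hex to get the yaw.

Run:
```python
from h import *
T=T_cam('wrist'); im0=cv2.imread('pics/w16.png')
out=[]
for yaw in (-10,-5,0,5,10,15):
  S=4; im=cv2.resize(im0[115:215,205:305],None,fx=S,fy=S,interpolation=2)
  for z in (.03,.108):
    a=np.radians(yaw+60*np.arange(6)); P=np.c_[.4649+.0325*np.cos(a),.3135+.0325*np.sin(a),0*a+z]
    q=((proj('wrist',P,T)-[205,115]+.5)*S).astype(int); cv2.polylines(im,[q],True,(0,0,255) if z<.05 else (0,255,0),1)
  cv2.putText(im,str(yaw),(5,20),0,.6,(255,0,0),2); out.append(cv2.resize(im,(266,266)))
cv2.imwrite('pics/hx.png',np.vstack([np.hstack(out[:3]),np.hstack(out[3:])]))
```

```text
(no output)
```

View pics/hx.png

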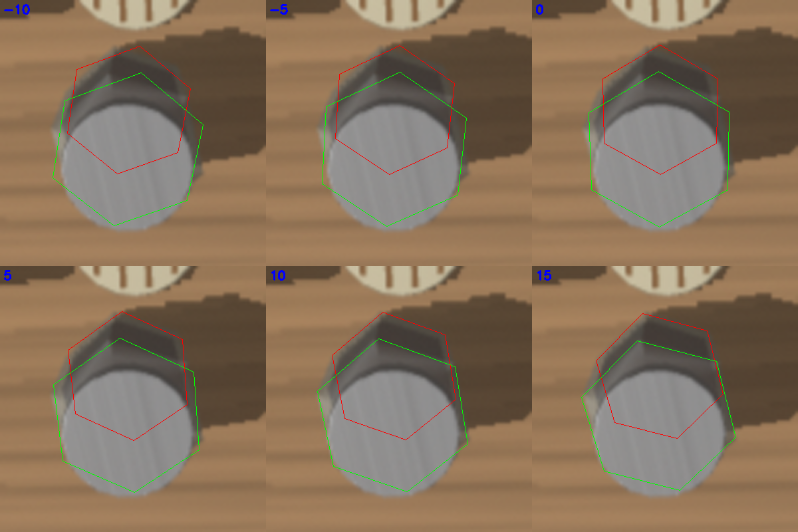

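Yaw is about +14°, so I'll turn the jaws by +0.25 rad and descend around the jar.

Request:
send_rows:
  motion:
    - [[-0.3, 0.2, 0, 0, 0, 0.08], [0, 0, -2, 0, 0, 0.09], [0, 0, -3, 0, 0, 0.08], [0, 0, -3, 0, 0, 0], [0, 0, -3, 0, 0, 0], [0, 0, -3, 0, 0, 0], [0, 0, -2, 0, 0, 0], [0, 0, 0, 0, 0, 0], [0, 0, 0, 0, 0, 0]]

```text
time: 28.73
tool_pos: [0.4628, 0.3119, 0.1333]
tool_rot: [-0.088, -0.701, -0.088, 0.702]
contact_force: [0.3, 0.2, 0.8]
gripper_width: 1.002
```

Run:
```python
from h import *
rel(.4635,.312,.072,-np.pi/2+.25); save('wrist','w17')
```

```text
at [0.4628 0.3119 0.1333] d cm [ 0.07  0.01 -6.13] rv [ 0.001 -0.002  0.001]
```

View pics/w17.png

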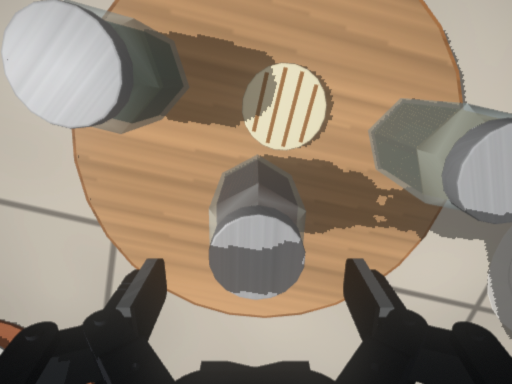

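The jar's flats are now parallel to the pads and centred at u≈257. Descending.

Request:
send_rows:
  motion:
    - [[0, 0, -2, 0, 0, 0], [0, 0, -2, 0, 0, 0], [0, 0, -1.4, 0, 0, 0], [0, 0, -0.7, 0, 0, 0], [0, 0, 0, 0, 0, 0]]

```text
time: 29.2
tool_pos: [0.4636, 0.3126, 0.0735]
tool_rot: [0.088, 0.702, 0.088, -0.702]
contact_force: [-0.2, -0.8, -0.0]
gripper_width: 1.0
```

Request:
send_rows:
  motion:
    - [[0, 0, 0, 0, 0, 0], [0, 0, 0, 0, 0, 0], [0, 0, 0, 0, 0, 0], [0, 0, 0, 0, 0, 0], [0, 0, 0, 0, 0, 0], [0, 0, 0, 0, 0, 0], [0, 0, 0, 0, 0, 0]]
  fingers: 1

```text
time: 29.78
tool_pos: [0.4651, 0.3132, 0.0756]
tool_rot: [0.088, 0.703, 0.088, -0.7]
contact_force: [1.1, -1.1, 6.9]
gripper_width: 0.652
```

Run:
```python
from h import *
rel(.34,.16,.045,-np.pi/2+.25); save('wrist','w18');print(pose()[2]['joint_pos'])
```

```text
at [0.4651 0.3132 0.0756] d cm [-12.51 -15.32  -3.06] rv [-0.001  0.004  0.   ]
[ 4.60120576e-01  4.71720033e-02  1.89192906e+00 -5.42321712e-04
  1.19837826e+00  1.78137994e+00]
```

View pics/w18.png

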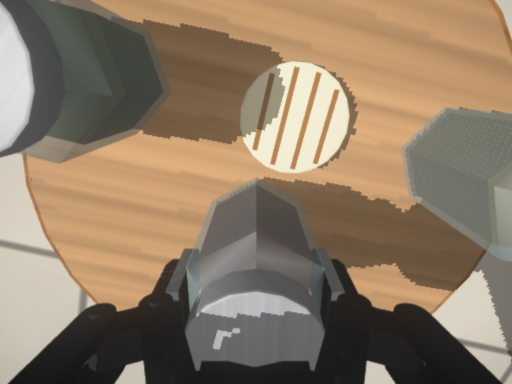

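Request:
send_rows:
  motion:
    - [[0, 0, 1, 0, 0, 0], [0, 0, 1.5, 0, 0, 0], [0, 0, 1.5, 0, 0, 0], [-1, -1, 0, 0, 0, 0], [-1.8, -2, 0, 0, 0, 0], [-2, -2.5, 0, 0, 0, 0], [-2, -2.5, 0, 0, 0, 0], [-2, -2.5, 0, 0, 0, 0], [-1.8, -2.3, 0, 0, 0, 0], [-1.2, -1.5, 0, 0, 0, 0], [-0.7, -0.7, 0, 0, 0, 0], [0, 0, 0, 0, 0, 0]]

```text
time: 30.83
tool_pos: [0.3364, 0.1615, 0.1121]
tool_rot: [-0.088, -0.701, -0.088, 0.702]
contact_force: [1.1, -0.6, -2.2]
gripper_width: 0.648
```

Request:
send_rows:
  motion:
    - [[0, 0, -1.5, 0, 0, 0], [0, 0, -2, 0, 0, 0], [0, 0, -1.5, 0, 0, 0], [0, 0, -1, 0, 0, 0], [0, 0, -0.5, 0, 0, 0], [0, 0, 0, 0, 0, 0], [0, 0, 0, 0, 0, 0]]

```text
time: 31.42
tool_pos: [0.3386, 0.1629, 0.0485]
tool_rot: [0.088, 0.702, 0.088, -0.702]
contact_force: [-0.1, 0.4, -2.4]
gripper_width: 0.646
```

Run:
```python
from h import *
rel(.34,.16,.045,-np.pi/2+.25); im=save('scene','s19'); print(pose()[2]['contact_force'])
im=save('wrist','w19')
```

```text
at [0.3386 0.1629 0.0485] d cm [ 0.14 -0.29 -0.35] rv [-0.  0. -0.]
[ 0.1080863   0.47640996 -2.66336774]
```

View pics/s19.png

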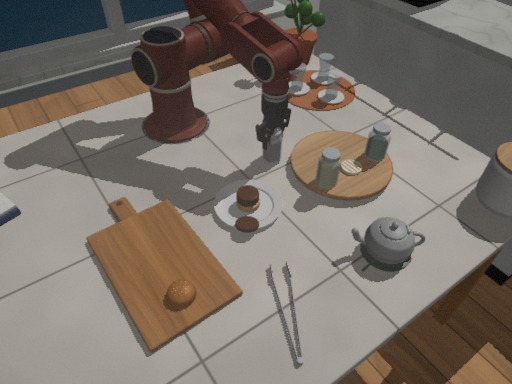

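A disturbance has knocked the top kofte off the stack; it is lying on the plate rim at (246,224) in scene. I'll set the jar down first, then mend the stack.

Request:
send_rows:
  motion:
    - [[0, 0, -0.2, 0, 0, 0], [0, 0, -0.1, 0, 0, 0], [0, 0, 0, 0, 0, 0]]

```text
time: 31.77
tool_pos: [0.3388, 0.1628, 0.0456]
tool_rot: [0.088, 0.702, 0.088, -0.701]
contact_force: [0.8, 0.8, -2.4]
gripper_width: 0.648
```

Request:
send_rows:
  motion:
    - [[0, 0, -0.1, 0, 0, 0], [0, 0, 0, 0, 0, 0]]

```text
time: 31.93
tool_pos: [0.339, 0.1628, 0.0456]
tool_rot: [0.088, 0.702, 0.088, -0.701]
contact_force: [-3.2, -1.2, 5.2]
gripper_width: 0.645
```

Request:
send_rows:
  motion:
    - [[0, 0, 0, 0, 0, 0], [0, 0, 0, 0, 0, 0], [0, 0, 0, 0, 0, 0], [0, 0, 0, 0, 0, 0], [0, 0, 0, 0, 0, 0], [0, 0, 1, 0, 0, 0], [0, 0, 3, 0, 0, 0], [0, 0, 4, 0, 0, 0], [0, 0, 4, 0, 0, 0], [0, 0, 4, 0, 0, 0], [0, 0, 3, 0, 0, 0], [0, 0, 0, 0, 0, 0]]
  fingers: 0

```text
time: 32.93
tool_pos: [0.3416, 0.1635, 0.2433]
tool_rot: [0.087, 0.707, 0.089, -0.696]
contact_force: [0.8, -0.5, 0.6]
gripper_width: 1.002
```

Request:
send_rows:
  motion:
    - [[1, -1, 0, 0, 0, -0.08], [1.5, -2.2, 0, 0, 0, -0.09], [1.8, -2.5, 0, 0, 0, -0.08], [2, -2.8, 0, 0, 0, 0], [2, -2.8, 0, 0, 0, 0], [2, -2.8, 0, 0, 0, 0], [1.5, -2, 0, 0, 0, 0], [0.9, -1.5, 0, 0, 0, 0], [0, 0, 0, 0, 0, 0], [0, 0, 0, 0, 0, 0], [0, 0, 0, 0, 0, 0]]

```text
time: 33.85
tool_pos: [0.4649, -0.0128, 0.234]
tool_rot: [0.0, -0.707, -0.0, 0.707]
contact_force: [-0.8, 0.2, -0.1]
gripper_width: 1.003
```

Run:
```python
from h import *
p,M,s=pose();print(p); im=save('wrist','w20'); im=save('top','t20'); cv2.imwrite('pics/t20b.png',cv2.resize(im[130:270,180:320,::-1],None,fx=4,fy=4,interpolation=2))
```

```text
[ 0.46487002 -0.01280117  0.23402659]
```

View pics/w20.png

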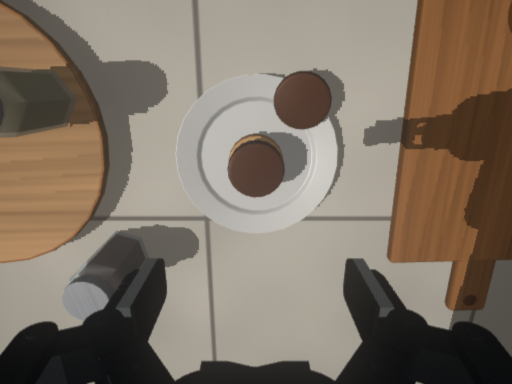

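The remaining two kofte and heel are still centred at (255,168). The knocked kofte is on the rim at (302,100). I need a closer look at its tilt.

Run:
```python
from h import *
T=T_cam('wrist'); 
for z in (.02,.03): print(ray('wrist',(302,100),z,T), ray('wrist',(302,100),z,T)[:2]-[.468,-.013])
p=ray('wrist',(302,100),.025,T)
im=manip.grab_frame('scene'); q=proj('scene',[p],T_cam('scene'))[0].astype(int); print(q)
cv2.imwrite('pics/s21.png',cv2.resize(im[q[1]-45:q[1]+35,q[0]-50:q[0]+50,::-1],None,fx=7,fy=7,interpolation=2))
im=cv2.imread('pics/w20.png'); cv2.imwrite('pics/w20b.png',cv2.resize(im[50:240,170:345],None,fx=3,fy=3,interpolation=2))
```

```text
[ 0.53617168 -0.0627755   0.02      ] [ 0.06817168 -0.0497755 ]
[ 0.53655157 -0.06133427  0.03      ] [ 0.06855157 -0.04833427]
[246 222]
```

View pics/s21.png

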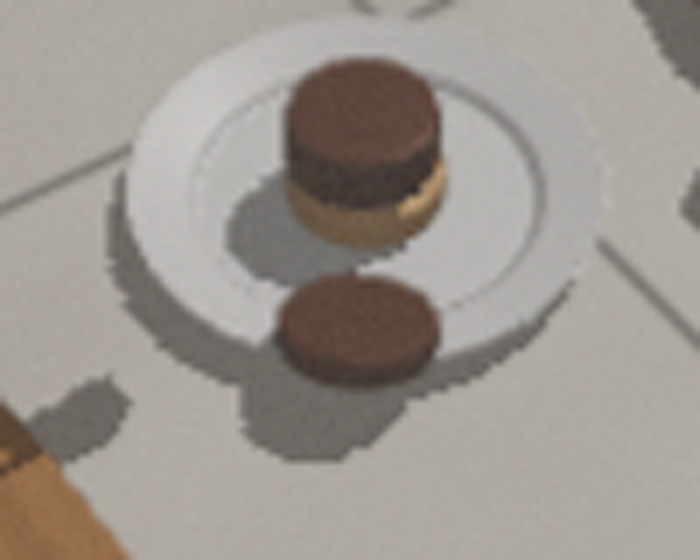

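View pics/w20b.png

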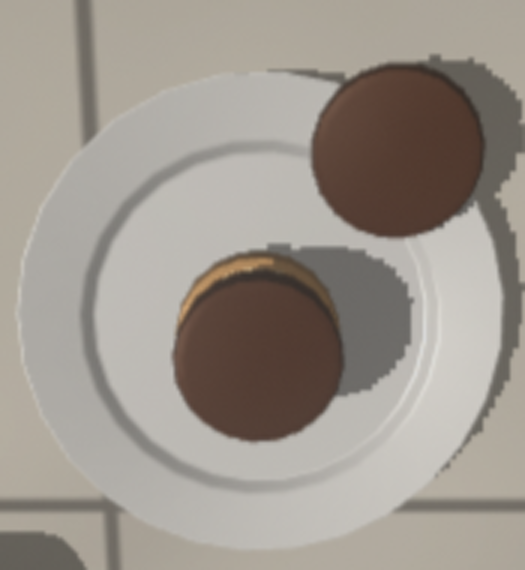

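Request:
send_rows:
  motion:
    - [[0.5, -0.4, 0, 0, 0, -0.105], [0.5, -0.4, 0, 0, 0, -0.105], [0.5, -0.4, 0, 0, 0, -0.105], [0.5, -0.4, 0, 0, 0, -0.105], [0.5, -0.4, 0, 0, 0, -0.105], [0.5, -0.4, 0, 0, 0, -0.105], [0.5, -0.3, 0, -0.0715, -0.0985, 0], [0.5, -0.3, 0, -0.0715, -0.0985, 0], [0, 0, 0, 0, 0, 0], [0, 0, 0, 0, 0, 0], [0, 0, 0, 0, 0, 0]]

```text
time: 34.92
tool_pos: [0.5053, -0.0429, 0.2347]
tool_rot: [-0.191, 0.749, -0.243, -0.586]
contact_force: [-0.6, -0.2, 0.6]
gripper_width: 0.998
```

```bash
cat > tl.py <<'E'
from h import *
p,M,s=pose(); T=T_cam('wrist',s); print(p.round(4)); print(M.round(3))
rh=np.array([.809,-.588,0]); n=np.array([0,0,np.cos(.24)])-np.sin(.24)*rh; t=np.array([-.588,-.809,0])
G=np.c_[-n,t,np.cross(-n,t)]; print('rv',R.from_matrix(G@M.T).as_rotvec().round(3))
tgt=np.array([.5368,-.0653,.0182]); 
print('pre10 d',((tgt+.1*n-p)*100).round(2),'n',n.round(3))
import sys
save('wrist',sys.argv[1])
c=np.array([.468,-.013,0])+.0845*rh; c[2]=.028
a=np.linspace(0,2*np.pi,40); P=c+.031*(np.cos(a)[:,None]*t+np.sin(a)[:,None]*np.cross(n,t))
im=cv2.imread('pics/'+sys.argv[1]+'.png'); cv2.polylines(im,[proj('wrist',P,T).round().astype(int)],True,(0,255,0),1); cv2.imwrite('pics/'+sys.argv[1]+'o.png',im)
E
python3 tl.py w22
```

```text
[ 0.5053 -0.0429  0.2347]
[[ 0.194 -0.589 -0.785]
 [-0.14  -0.808  0.572]
 [-0.971 -0.001 -0.24 ]]
rv [0.    0.002 0.001]
pre10 d [  1.22  -0.85 -11.94] n [-0.192  0.14   0.971]
```

View pics/w22o.png

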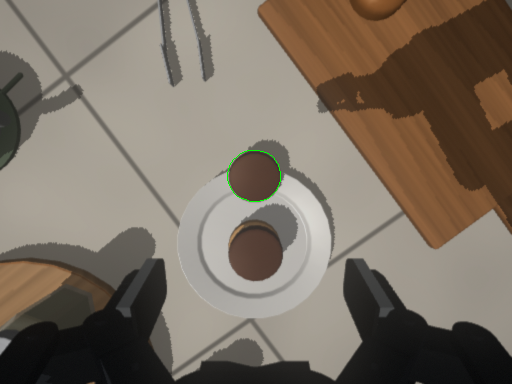

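The model ellipse matches the kofte at (255,176). Moving to a 5 cm standoff along its axis.

Request:
send_rows:
  motion:
    - [[0.2, -0.15, -2, 0, 0, 0], [0.3, -0.2, -3, 0, 0, 0], [0.4, -0.25, -3, 0, 0, 0], [0.3, -0.25, -2.5, 0, 0, 0], [0.2, -0.2, -1.8, 0, 0, 0], [0.35, -0.25, -1.8, 0, 0, 0], [0.35, -0.25, -1.7, 0, 0, 0], [0.25, -0.2, -1, 0, 0, 0], [0, 0, 0, 0, 0, 0], [0, 0, 0, 0, 0, 0]]

```text
time: 35.8
tool_pos: [0.529, -0.0612, 0.0661]
tool_rot: [-0.191, 0.749, -0.244, -0.586]
contact_force: [0.6, 0.2, 1.0]
gripper_width: 1.001
```

```bash
python3 tl.py w23
python3 - <<'E'
from h import *
p=pose()[0]; print(((np.array([.5368,-.0653,.0182])-p)*100).round(2))
E
```

```text
[ 0.529  -0.0612  0.0661]
[[ 0.194 -0.59  -0.784]
 [-0.141 -0.808  0.573]
 [-0.971 -0.    -0.24 ]]
rv [0.001 0.002 0.002]
pre10 d [-1.15  0.99  4.93] n [-0.192  0.14   0.971]
[ 0.72 -0.41 -4.88]
```

View pics/w23o.png

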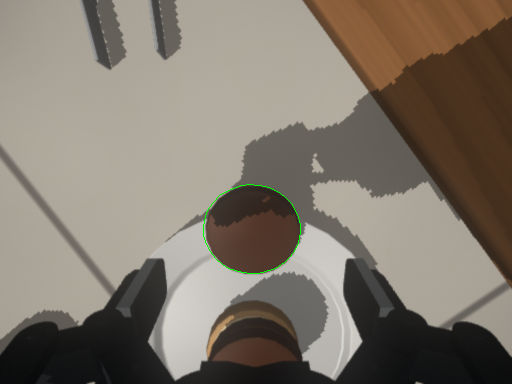

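Request:
send_rows:
  motion:
    - [[0.2, -0.15, -1.3, 0, 0, 0], [0.2, -0.1, -1.3, 0, 0, 0], [0.2, -0.1, -1.2, 0, 0, 0], [0.1, -0.1, -0.7, 0, 0, 0], [0.05, 0, -0.3, 0, 0, 0], [0, 0, 0, 0, 0, 0], [0, 0, 0, 0, 0, 0]]

```text
time: 36.43
tool_pos: [0.537, -0.0654, 0.0191]
tool_rot: [-0.191, 0.749, -0.244, -0.585]
contact_force: [-0.6, -0.4, -0.1]
gripper_width: 0.998
```

Request:
send_rows:
  motion:
    - [[0, 0, 0, 0, 0, 0], [0, 0, 0, 0, 0, 0], [0, 0, 0, 0, 0, 0], [0, 0, 0, 0, 0, 0], [0, 0, 0, 0, 0, 0], [0, 0, 0, 0, 0, 0]]
  fingers: 1

```text
time: 36.93
tool_pos: [0.5371, -0.0656, 0.02]
tool_rot: [-0.191, 0.749, -0.244, -0.585]
contact_force: [-5.1, 0.5, 7.7]
gripper_width: 0.684
```

```bash
python3 tl.py w24
```

```text
[ 0.5371 -0.0656  0.02  ]
[[ 0.196 -0.589 -0.784]
 [-0.142 -0.808  0.572]
 [-0.97  -0.001 -0.242]]
rv [0.002 0.004 0.001]
pre10 d [-1.95  1.43  9.54] n [-0.192  0.14   0.971]
```

View pics/w24o.png

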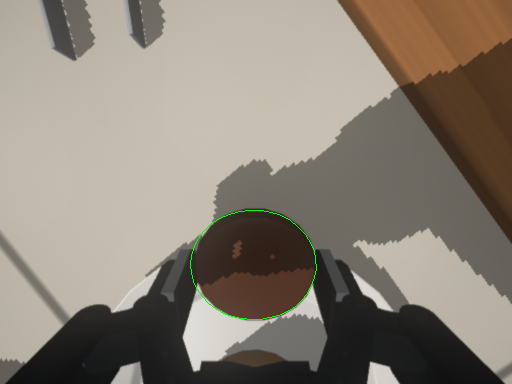

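Request:
send_rows:
  motion:
    - [[-0.2, 0.1, 1, 0, 0, 0], [-0.3, 0.2, 2, 0, 0, 0], [0, 0, 2.5, 0, 0, 0], [0, 0, 2.5, 0, 0, 0], [0, 0, 2, 0.0715, 0.0985, 0], [-1, 0.8, 0, 0.0715, 0.0985, 0], [-1.2, 0.9, 0, 0, 0, 0.105], [-1.2, 0.9, 0, 0, 0, 0.105], [-1.2, 0.9, 0, 0, 0, 0.105], [-1.1, 0.8, 0, 0, 0, 0.105], [-0.8, 0.55, 0, 0, 0, 0.105], [0, 0, 0, 0, 0, 0.105]]

```text
time: 37.98
tool_pos: [0.4649, -0.0128, 0.1183]
tool_rot: [-0.002, -0.707, -0.002, 0.707]
contact_force: [-0.3, -0.0, -0.6]
gripper_width: 0.687
```

Request:
send_rows:
  motion:
    - [[0, 0, -1, 0, 0, 0], [0, 0, -1.5, 0, 0, 0], [0, 0, 0, 0, 0, 0], [0, 0, 0, 0, 0, 0], [0, 0, 0, 0, 0, 0]]

```text
time: 38.4
tool_pos: [0.4665, -0.014, 0.0933]
tool_rot: [-0.001, 0.707, -0.001, -0.707]
contact_force: [-0.7, 0.3, 0.2]
gripper_width: 0.685
```

Run:
```python
from h import *
rel(.4665,-.0138,.0570,-np.pi/2); save('wrist','w25'); save('scene','s25')
```

```text
at [ 0.4665 -0.014   0.0933] d cm [ 0.    0.02 -3.63] rv [-0.     0.     0.001]
```

View pics/w25.png

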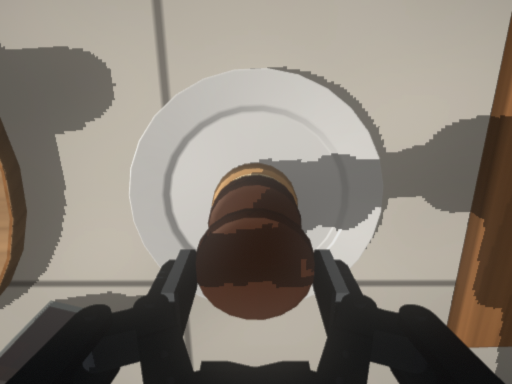

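View pics/s25.png

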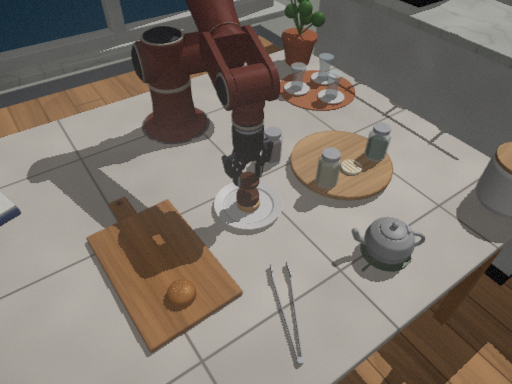

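The kofte is held level over the stack. Lowering.

Request:
send_rows:
  motion:
    - [[0, 0.05, -1, 0, 0, 0], [0, 0, -1, 0, 0, 0], [0, 0, -0.7, 0, 0, 0], [0, 0, -0.4, 0, 0, 0], [0, 0, -0.3, 0, 0, 0], [0, 0, 0, 0, 0, 0], [0, 0, 0, 0, 0, 0]]

```text
time: 39.08
tool_pos: [0.4663, -0.0133, 0.059]
tool_rot: [0.0, -0.707, 0.0, 0.707]
contact_force: [-0.1, -0.5, -0.0]
gripper_width: 0.683
```

Request:
send_rows:
  motion:
    - [[0, 0, -0.1, 0, 0, 0], [0, 0, -0.1, 0, 0, 0], [0, 0, 0, 0, 0, 0]]

```text
time: 39.33
tool_pos: [0.4667, -0.0134, 0.0575]
tool_rot: [0.0, 0.707, -0.0, -0.707]
contact_force: [0.3, -1.0, 0.1]
gripper_width: 0.685
```

Request:
send_rows:
  motion:
    - [[0, 0, -0.1, 0, 0, 0], [0, 0, 0, 0, 0, 0]]

```text
time: 39.5
tool_pos: [0.467, -0.0134, 0.0571]
tool_rot: [-0.0, 0.707, -0.0, -0.707]
contact_force: [-0.9, -0.3, 4.3]
gripper_width: 0.683
```

Request:
send_rows:
  motion:
    - [[0, 0, -0.1, 0, 0, 0], [0, 0, 0, 0, 0, 0]]

```text
time: 39.67
tool_pos: [0.4671, -0.0133, 0.0569]
tool_rot: [-0.0, 0.707, 0.0, -0.707]
contact_force: [-3.1, 0.9, 10.4]
gripper_width: 0.685
```

Request:
send_rows:
  motion:
    - [[0, 0, 0.1, 0, 0, 0], [0, 0, 0, 0, 0, 0], [0, 0, 0, 0, 0, 0], [0, 0, 0, 0, 0, 0], [0, 0, 0, 0, 0, 0], [0, 0, 0.8, 0, 0, 0], [0, 0, 2, 0, 0, 0], [0, 0, 4, 0, 0, 0], [0, 0, 4, 0, 0, 0], [0, 0, 4, 0, 0, 0], [0, 0, 2, 0, 0, 0], [0, 0, 0, 0, 0, 0]]
  fingers: 0

```text
time: 40.67
tool_pos: [0.4696, -0.0139, 0.2319]
tool_rot: [0.001, 0.711, -0.001, -0.703]
contact_force: [0.9, 0.3, 1.1]
gripper_width: 0.998
```

```bash
python3 - <<'E'
from h import *
manip.grab_frame('wrist');manip.grab_frame('wrist');manip.grab_frame('wrist')
rel(.537,.309,.25,0)
E
python3 k.py w26 .066
```

```text
at [ 0.466  -0.0133  0.2237] d cm [ 7.1  32.23  2.63] rv [ 0.000e+00 -1.000e-03  1.571e+00]
[ 0.466  -0.0133  0.2237]
uv [255.  174.5] c [ 0.4686 -0.0124] rms 0.003256632832224514 delta cm to tcp (bias removed) [0.12 0.09] y bias-rm -0.06
```

View pics/w26.png

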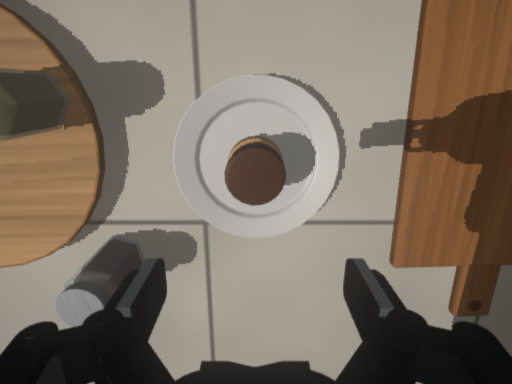

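All three kofte are neatly stacked again. Going to the cheese with the jaws turned to the x direction.

Request:
send_rows:
  motion:
    - [[0.4, 1.5, 0.4, 0, 0, 0.112], [0.6, 2.5, 0.4, 0, 0, 0.112], [0.6, 2.7, 0.4, 0, 0, 0.112], [0.6, 2.7, 0.4, 0, 0, 0.112], [0.6, 2.7, 0.3, 0, 0, 0.112], [0.6, 2.7, 0.3, 0, 0, 0.112], [0.6, 2.7, 0.3, 0, 0, 0.112], [0.6, 2.7, 0, 0, 0, 0.112], [0.6, 2.7, 0, 0, 0, 0.112], [0.6, 2.7, 0, 0, 0, 0.112], [0.6, 2.7, 0, 0, 0, 0.112], [0.4, 2.3, 0, 0, 0, 0.112]]

```text
time: 41.87
tool_pos: [0.5334, 0.294, 0.2461]
tool_rot: [-0.441, -0.55, -0.442, 0.554]
contact_force: [0.8, 0.1, -0.1]
gripper_width: 0.995
```

Request:
send_rows:
  motion:
    - [[0.2, 1, 0, 0, 0, 0.112], [0, 0.5, 0, 0, 0, 0.112], [0, 0, 0, 0, 0, 0], [0, 0, 0, 0, 0, 0], [0, 0, 0, 0, 0, 0]]

```text
time: 42.28
tool_pos: [0.5358, 0.307, 0.2476]
tool_rot: [-0.498, -0.501, -0.499, 0.502]
contact_force: [-0.5, 0.4, -0.3]
gripper_width: 0.999
```

```bash
python3 k.py w27 .040
python3 - <<'E'
from h import *
rel(.535,.3082,.2,0)
E
```

```text
[0.5358 0.307  0.2476]
uv [254.8 164.6] c [0.5358 0.3086] rms 0.004403487753693009 delta cm to tcp (bias removed) [-0.16  0.16] y bias-rm 0.01
at [0.536  0.3069 0.2481] d cm [-0.1   0.13 -4.81] rv [ 0.001 -0.002  0.005]
```

View pics/w27.png

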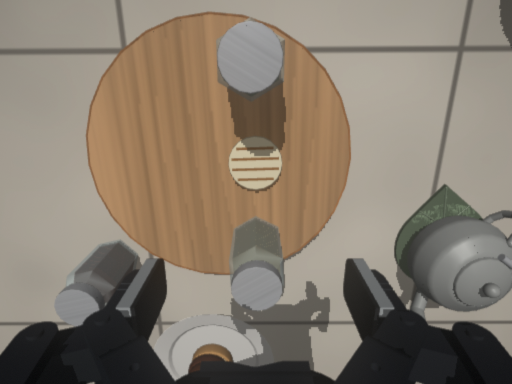

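The cheese is at (255,163), with jars at (250,57) and (258,285) on either side of the jaw plane. The jaws are clear of both.

Request:
send_rows:
  motion:
    - [[0.1, 0, -2, 0, 0, 0], [0, 0, -3.5, 0, 0, 0], [0, 0, -3.5, 0, 0, 0], [0, 0, -3.5, 0, 0, 0], [0, 0, -2, 0, 0, 0], [0, 0, -1, 0, 0, 0], [0, 0, 0, 0, 0, 0], [0, 0, 0, 0, 0, 0]]

```text
time: 43.0
tool_pos: [0.5378, 0.3075, 0.0948]
tool_rot: [0.499, 0.501, 0.499, -0.501]
contact_force: [0.6, -0.1, 1.0]
gripper_width: 1.003
```

```bash
python3 k.py w28 .040
python3 - <<'E'
from h import *
rel(.5365,.307,.0315,0)
E
```

```text
[0.5378 0.3075 0.0948]
uv [251.4 217.5] c [0.5358 0.3089] rms 0.004770628132073628 delta cm to tcp (bias removed) [-0.35  0.14] y bias-rm -0.01
at [0.5387 0.3079 0.0962] d cm [-0.22 -0.09 -6.47] rv [-0.001  0.003  0.004]
```

View pics/w28.png

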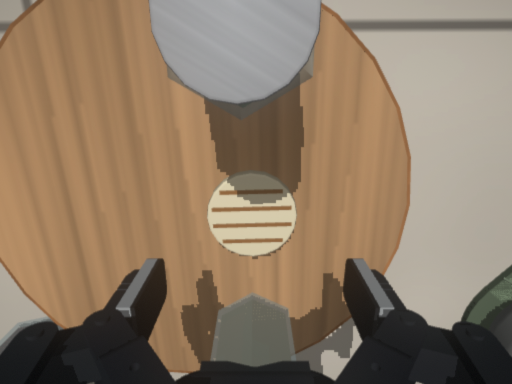

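The cheese is centred between the fingers at (252,215). Descending to it.

Request:
send_rows:
  motion:
    - [[-0.2, 0, -2, 0, 0, 0], [0, 0, -2, 0, 0, 0], [0, 0, -1.3, 0, 0, 0], [0, 0, -0.7, 0, 0, 0], [0, 0, -0.3, 0, 0, 0], [0, 0, 0, 0, 0, 0]]

```text
time: 43.55
tool_pos: [0.5357, 0.3077, 0.0314]
tool_rot: [0.499, 0.501, 0.499, -0.501]
contact_force: [0.5, 0.0, -0.4]
gripper_width: 1.001
```

Request:
send_rows:
  motion:
    - [[0, 0, 0, 0, 0, 0], [0, 0, 0, 0, 0, 0], [0, 0, 0, 0, 0, 0], [0, 0, 0, 0, 0, 0], [0, 0, 0, 0, 0, 0], [0, 0, 0, 0, 0, 0]]
  fingers: 1

```text
time: 44.05
tool_pos: [0.5368, 0.3083, 0.0337]
tool_rot: [0.5, 0.502, 0.499, -0.5]
contact_force: [-0.1, 0.1, 4.9]
gripper_width: 0.664
```

Run:
```python
from h import *
rel(.4665,-.0138,.0570,-np.pi/2); save('wrist','w29')
```

```text
at [0.5368 0.3083 0.0337] d cm [ -7.03 -32.21   2.33] rv [ 1.000e-03  3.000e-03 -1.568e+00]
```

View pics/w29.png

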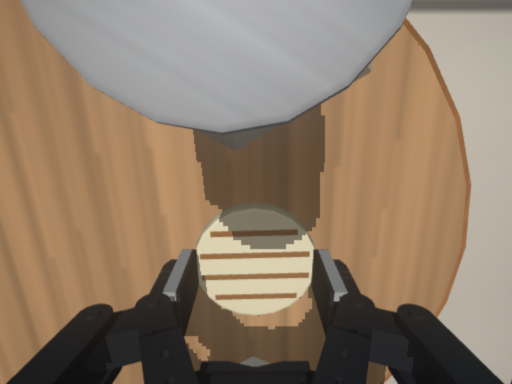

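Run:
```python
from h import *
p,M,s=pose(); T=T_cam('wrist',s); print(ray('wrist',(255,259.5),.04,T)-p)
```

```text
[0.00036786 0.00487259 0.00627393]
```

Cheese gripped; it sits about 3 mm forward (tool -z) of the grasp centre, which I'll allow for when placing. Lifting clear of the jars first.

Request:
send_rows:
  motion:
    - [[0, 0, 1.5, 0, 0, 0], [0, 0, 2.5, 0, 0, 0], [0, 0, 3, 0, 0, 0], [0, 0, 3, 0, 0, 0], [0, 0, 3, 0, 0, 0], [0, -0.5, 1.5, 0, 0, -0.112], [-0.3, -1.5, 0, 0, 0, -0.112], [-0.6, -2.5, 0, 0, 0, -0.112], [-0.6, -2.7, 0, 0, 0, -0.112], [-0.6, -2.7, 0, 0, 0, -0.112], [-0.6, -2.7, 0, 0, 0, -0.112], [-0.6, -2.7, 0, 0, 0, -0.112]]

```text
time: 45.1
tool_pos: [0.5022, 0.1536, 0.177]
tool_rot: [0.269, 0.655, 0.268, -0.654]
contact_force: [1.3, -0.1, -0.9]
gripper_width: 0.668
```

Request:
send_rows:
  motion:
    - [[-0.6, -2.7, 0, 0, 0, -0.112], [-0.6, -2.7, 0, 0, 0, -0.112], [-0.6, -2.7, 0, 0, 0, -0.112], [-0.6, -2.7, 0, 0, 0, -0.112], [-0.6, -2.7, 0, 0, 0, -0.112], [-0.6, -2, 0, 0, 0, -0.112], [-0.5, -1, 0, 0, 0, -0.112], [-0.4, -0.4, -1, 0, 0, 0], [0, 0, -2.5, 0, 0, 0], [0, 0, -2.5, 0, 0, 0], [0, 0, -1.5, 0, 0, 0], [0, 0, 0, 0, 0, 0]]

```text
time: 46.1
tool_pos: [0.4542, -0.0134, 0.0968]
tool_rot: [-0.0, -0.704, -0.002, 0.71]
contact_force: [0.2, 0.1, -1.0]
gripper_width: 0.668
```

Request:
send_rows:
  motion:
    - [[0, 0, 0, 0, 0, 0], [0, 0, 0, 0, 0, 0]]

```text
time: 46.27
tool_pos: [0.4581, -0.0142, 0.1022]
tool_rot: [0.001, 0.708, 0.0, -0.706]
contact_force: [-0.0, 0.8, -0.3]
gripper_width: 0.668
```

Run:
```python
from h import *
rel(.4635,-.0136,.072,-np.pi/2); save('wrist','w30'); save('scene','s30')
```

```text
at [ 0.4581 -0.0142  0.1022] d cm [ 0.54  0.06 -3.02] rv [ 0.     0.002 -0.002]
```

View pics/w30.png

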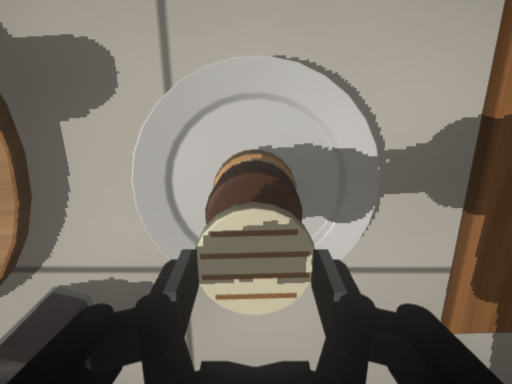

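View pics/s30.png

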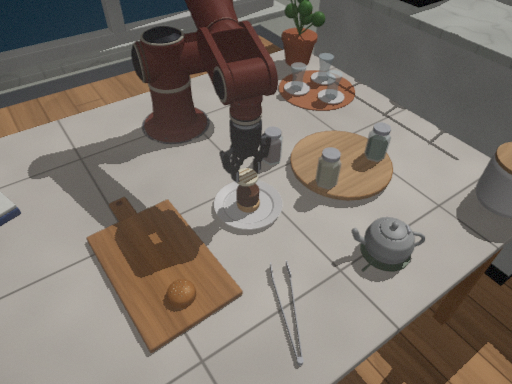

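Request:
send_rows:
  motion:
    - [[0.3, 0, -0.8, 0, 0, 0], [0.2, 0, -0.8, 0, 0, 0], [0, 0, -0.6, 0, 0, 0], [0, 0, -0.4, 0, 0, 0], [0, 0, -0.2, 0, 0, 0], [0, 0, 0, 0, 0, 0], [0, 0, 0, 0, 0, 0]]

```text
time: 46.95
tool_pos: [0.4622, -0.0144, 0.0729]
tool_rot: [0.0, -0.707, 0.0, 0.707]
contact_force: [0.9, 0.0, -0.7]
gripper_width: 0.675
```

Run:
```python
from h import *
rel(.4635,-.0136,.070,-np.pi/2); save('wrist','w31')
p,M,s=pose(); T=T_cam('wrist',s);
```

```text
at [ 0.4622 -0.0144  0.0729] d cm [ 0.13  0.08 -0.29] rv [-0.    -0.001  0.   ]
```

View pics/w31.png

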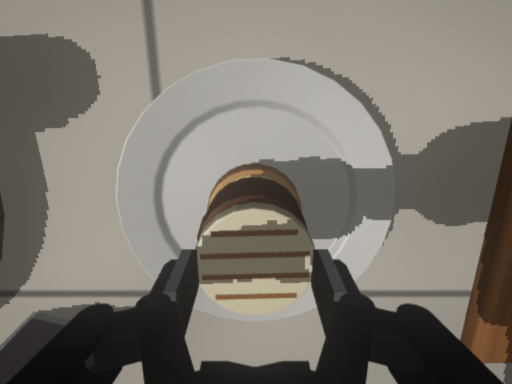

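Request:
send_rows:
  motion:
    - [[0.1, 0.06, -0.2, 0, 0, 0], [0, 0, -0.1, 0, 0, 0], [0, 0, 0, 0, 0, 0], [0, 0, 0, 0, 0, 0]]

```text
time: 47.33
tool_pos: [0.4634, -0.0138, 0.0702]
tool_rot: [-0.0, 0.707, -0.0, -0.707]
contact_force: [0.6, 1.2, 0.1]
gripper_width: 0.669
```

Request:
send_rows:
  motion:
    - [[0, 0, -0.1, 0, 0, 0], [0, 0, 0, 0, 0, 0]]

```text
time: 47.5
tool_pos: [0.4637, -0.0139, 0.0698]
tool_rot: [0.0, 0.707, -0.0, -0.707]
contact_force: [-2.1, 0.2, 3.4]
gripper_width: 0.668
```

Request:
send_rows:
  motion:
    - [[0, 0, 0, 0, 0, 0], [0, 0, 0, 0, 0, 0], [0, 0, 0, 0, 0, 0], [0, 0, 0, 0, 0, 0], [0, 0, 0, 0, 0, 0], [0, 0, 0.8, 0, 0, 0], [0, 0, 2, 0, 0, 0], [0, 0, 4, 0, 0, 0], [0, 0, 4, 0, 0, 0], [0, 0, 3, 0, 0, 0], [0, 0, 2, 0, 0, 0], [0, 0, 0, 0, 0, 0]]
  fingers: 0

```text
time: 48.5
tool_pos: [0.4663, -0.0143, 0.2343]
tool_rot: [0.001, 0.711, -0.001, -0.703]
contact_force: [-0.4, -0.2, 1.1]
gripper_width: 0.999
```

```bash
python3 - <<'E'
from h import *
manip.grab_frame('wrist');manip.grab_frame('wrist');manip.grab_frame('wrist')
rel(.622,-.2985,.25,-np.pi/2)
E
python3 k.py w32 .076
```

```text
at [ 0.463  -0.0137  0.2267] d cm [ 15.9  -28.48   2.33] rv [-0.    -0.001  0.   ]
[ 0.463  -0.0137  0.2267]
uv [253.8 177.7] c [ 0.4643 -0.0117] rms 0.004600565654216726 delta cm to tcp (bias removed) [-0.02  0.2 ] y bias-rm 0.05
```

View pics/w32.png

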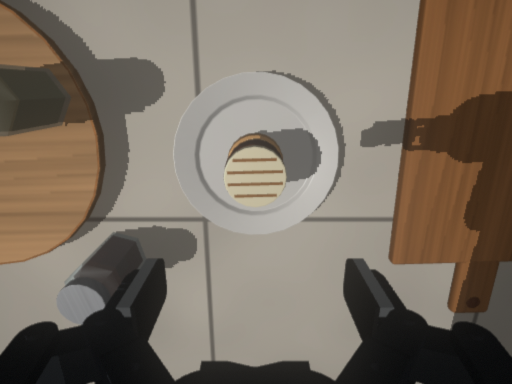

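Run:
```python
from h import *
p,M,s=pose(); T=T_cam('wrist',s); im=cv2.imread('pics/w32.png')[...,::-1]
g=cv2.cvtColor(np.ascontiguousarray(im),cv2.COLOR_RGB2LAB).astype(int)
m=np.zeros((384,512),np.uint8); k=m.copy(); cv2.circle(k,(255,176),36,1,-1)
m=((g[...,2]>138)&(g[...,0]>110)&(k>0)).astype(np.uint8)
m=cv2.morphologyEx(m,3,np.ones((5,5),np.uint8)); m=cv2.morphologyEx(m,2,np.ones((3,3),np.uint8))
n,l,st,c=cv2.connectedComponentsWithStats(m); print(st,c)
e=cv2.fitEllipse(cv2.convexHull(max(cv2.findContours((l==l[180,255]).astype(np.uint8),0,1)[0],key=len))); print(e)
for uv in (e[0],(255,176)): print(ray('wrist',uv,.076,T))
a=np.linspace(0,2*np.pi,60)
vis=im[100:260,170:340,::-1].copy(); vis=cv2.resize(vis,None,fx=4,fy=4,interpolation=2)
for x,y,z,r,col in [(.468,-.0125,.024,.032,(0,0,255)),(.468,-.0125,.076,.031,(0,255,0)),(.468,-.0125,.016,.095,(255,0,0))]:
  q=proj('wrist',np.c_[x+r*np.cos(a),y+r*np.sin(a),0*a+z],T); cv2.polylines(vis,[((q-[170,100]+.5)*4).astype(int)],True,col,1)
cv2.imwrite('pics/w32o.png',vis)
```

```text
[[     0      0    512    384 193601]
 [   224    147     62     60   3007]] [[255.52218739 191.74480504]
 [254.07149983 175.73860991]]
((253.741455078125, 175.1997528076172), (59.807884216308594, 65.38199615478516), 131.77932739257812)
[ 0.46639516 -0.01150799  0.076     ]
[ 0.46559399 -0.01272265  0.076     ]
```

View pics/w32o.png

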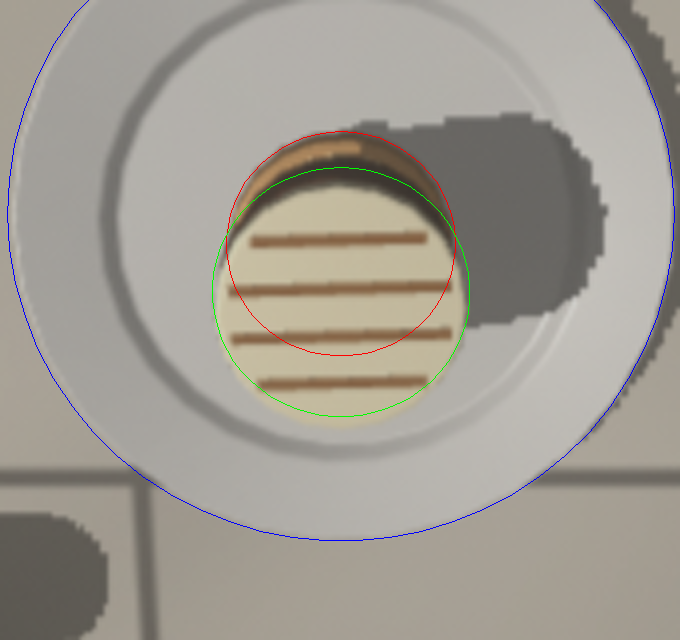

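The cheese sits about 3 mm toward -x of the stack axis, well within tolerance. Now the crown.

Request:
send_rows:
  motion:
    - [[0.8, -1.3, 0.2, 0, 0, 0], [1.3, -2.3, 0, 0, 0, 0], [1.5, -2.7, 0, 0, 0, 0], [1.5, -2.8, 0, 0, 0, 0], [1.6, -2.8, 0, 0, 0, 0], [1.6, -2.8, 0, 0, 0, 0], [1.6, -2.8, 0, 0, 0, 0], [1.6, -2.8, 0, 0, 0, 0], [1.5, -2.8, 0, 0, 0, 0], [1.4, -2.5, 0, 0, 0, 0], [1, -1.8, 0, 0, 0, 0], [0.4, -1, 0, 0, 0, 0]]

```text
time: 49.7
tool_pos: [0.6213, -0.3005, 0.2263]
tool_rot: [0.001, -0.706, 0.0, 0.708]
contact_force: [-0.5, 0.6, -0.7]
gripper_width: 1.001
```

Request:
send_rows:
  motion:
    - [[0, 0, 0, 0, 0, 0], [0, 0, 0, 0, 0, 0], [0, 0, 0, 0, 0, 0]]

```text
time: 49.95
tool_pos: [0.6208, -0.2968, 0.2284]
tool_rot: [0.0, -0.707, -0.001, 0.708]
contact_force: [-0.1, -0.3, 0.6]
gripper_width: 1.004
```

Run:
```python
from h import *
p,M,s=pose(); T=T_cam('wrist',s); im=save('wrist','w33'); print(p)
for d in manip.landmark_of('crown_c','wrist'): print(d['confidence'],w(T,d['centre']))
for d in manip.trace('crown_c','wrist')[:1]:
  m=d['region']; e=circ(m); print(e,d['confidence'])
  # model fit: silhouette of cylinder r .032 z .018-.032 plus dome to .049
  a=np.linspace(0,2*np.pi,60)
  cs=max(cv2.findContours(m.astype(np.uint8),0,1)[0],key=len)[:,0].astype(float); hc=np.array(e[0])
  def sil(x,y):
    P=[np.c_[x+r*np.cos(a),y+r*np.sin(a),0*a+z] for r,z in [(.032,.018),(.032,.032),(.028,.039),(.02,.045),(.01,.048)]]
    return cv2.convexHull(proj('wrist',np.vstack(P),T).astype(np.float32))[:,0]
  def f(c):
    h=sil(*c); return [cv2.pointPolygonTest(h.reshape(-1,1,2),(float(q[0]),float(q[1])),True) for q in cs]
  r=least_squares(f,[.622,-.2985],diff_step=1e-3,loss='soft_l1'); print(r.x,np.std(r.fun))
```

```text
[ 0.62083241 -0.29681485  0.22844437]
0.83 [ 0.62186107 -0.29567681  0.03640224]
((255.92703247070312, 163.66671752929688), (55.54706573486328, 56.24113464355469), 127.97602081298828) 0.69
[ 0.62301782 -0.29683283] 0.39297521022164594
```

View pics/w33.png

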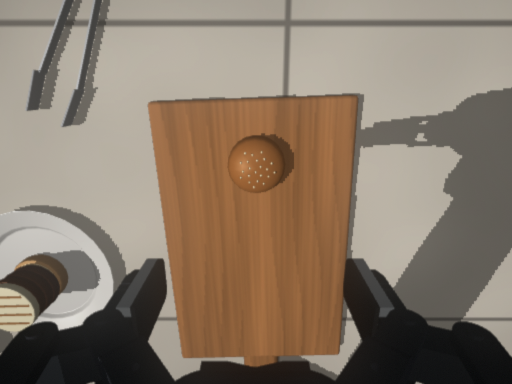

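The crown is at (256,164), dome up. Descending.

Request:
send_rows:
  motion:
    - [[0.1, -0.15, -2.5, 0, 0, 0], [0, 0, -3.5, 0, 0, 0], [0, 0, -3.5, 0, 0, 0], [0, 0, -3.5, 0, 0, 0], [0, 0, -3.2, 0, 0, 0], [0, 0, -2.2, 0, 0, 0], [0, 0, -1.3, 0, 0, 0], [0, 0, -0.8, 0, 0, 0], [0, 0, -0.4, 0, 0, 0], [0, 0, 0, 0, 0, 0]]

```text
time: 50.93
tool_pos: [0.6228, -0.2993, 0.0208]
tool_rot: [0.0, 0.707, -0.0, -0.707]
contact_force: [-0.4, -0.2, -0.1]
gripper_width: 1.001
```

Request:
send_rows:
  motion:
    - [[0, 0, 0, 0, 0, 0], [0, 0, 0, 0, 0, 0], [0, 0, 0, 0, 0, 0], [0, 0, 0, 0, 0, 0], [0, 0, 0, 0, 0, 0], [0, 0, 0, 0, 0, 0]]
  fingers: 1

```text
time: 51.43
tool_pos: [0.6243, -0.3005, 0.0235]
tool_rot: [0.001, 0.709, -0.001, -0.706]
contact_force: [-0.9, 0.4, 6.5]
gripper_width: 0.708
```

Run:
```python
from h import *
rel(.466,-.0138,.1,-np.pi/2); save('wrist','w34')
```

```text
at [ 0.6243 -0.3005  0.0235] d cm [-15.83  28.67   7.65] rv [0.003 0.004 0.   ]
```

View pics/w34.png

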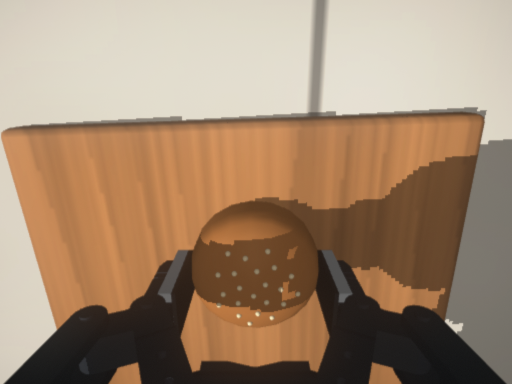

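Request:
send_rows:
  motion:
    - [[0, 0, 2, 0, 0, 0], [0, 0, 3, 0, 0, 0], [-0.5, 1, 3.5, 0, 0, 0], [-1.2, 2, 3, 0, 0, 0], [-1.5, 2.7, 1.5, 0, 0, 0], [-1.6, 2.9, 0, 0, 0, 0], [-1.6, 2.9, 0, 0, 0, 0], [-1.6, 2.9, 0, 0, 0, 0], [-1.6, 2.9, 0, 0, 0, 0], [-1.6, 2.9, 0, 0, 0, 0], [-1.6, 2.9, 0, 0, 0, 0], [-1.4, 2.5, 0, 0, 0, 0]]

```text
time: 52.48
tool_pos: [0.4794, -0.0418, 0.1508]
tool_rot: [-0.0, 0.708, -0.0, -0.707]
contact_force: [0.3, -0.3, -0.7]
gripper_width: 0.707
```

Request:
send_rows:
  motion:
    - [[-1, 1.8, 0, 0, 0, 0], [-0.5, 1.1, 0, 0, 0, 0], [0, 0, -1, 0, 0, 0], [0, 0, -2, 0, 0, 0], [0, 0, -1, 0, 0, 0], [0, 0, 0, 0, 0, 0], [0, 0, 0, 0, 0, 0], [0, 0, 0, 0, 0, 0]]

```text
time: 53.15
tool_pos: [0.466, -0.0149, 0.1106]
tool_rot: [-0.0, 0.707, -0.0, -0.707]
contact_force: [-0.7, 0.7, -0.9]
gripper_width: 0.708
```

Run:
```python
from h import *
rel(.4655,-.0138,.082,-np.pi/2); save('wrist','w35'); im=save('scene','s35'); cv2.imwrite('pics/s35b.png',cv2.resize(im[130:250,190:310,::-1],None,fx=5,fy=5,interpolation=2))
```

```text
at [ 0.466  -0.0149  0.1106] d cm [-0.05  0.11 -2.86] rv [0.    0.    0.001]
```

View pics/w35.png

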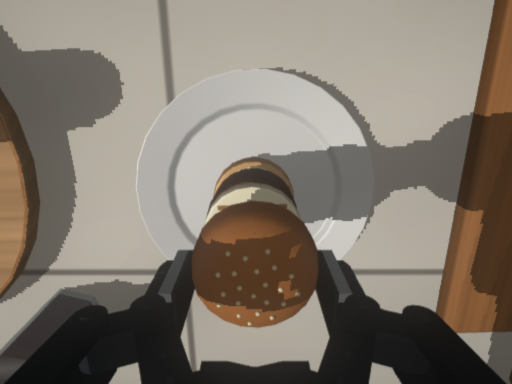

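View pics/s35b.png

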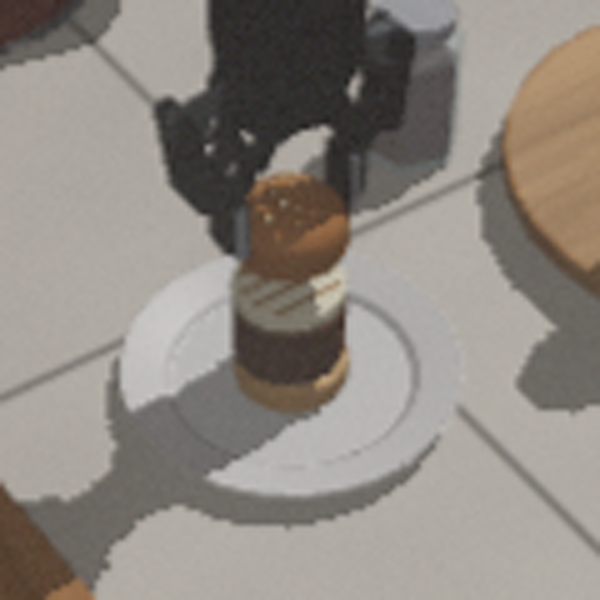

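The crown is aligned over an intact stack. Lowering.

Request:
send_rows:
  motion:
    - [[0, 0.1, -0.8, 0, 0, 0], [0, 0, -0.8, 0, 0, 0], [0, 0, -0.5, 0, 0, 0], [0, 0, -0.3, 0, 0, 0], [0, 0, -0.2, 0, 0, 0], [0, 0, 0, 0, 0, 0], [0, 0, 0, 0, 0, 0]]

```text
time: 53.83
tool_pos: [0.4653, -0.0132, 0.0841]
tool_rot: [0.0, -0.707, 0.0, 0.707]
contact_force: [0.9, 0.7, -1.1]
gripper_width: 0.706
```

Request:
send_rows:
  motion:
    - [[0, 0, -0.1, 0, 0, 0], [0, 0, -0.1, 0, 0, 0], [0, 0, 0, 0, 0, 0]]

```text
time: 54.08
tool_pos: [0.4654, -0.0133, 0.0822]
tool_rot: [-0.0, 0.707, -0.0, -0.707]
contact_force: [0.4, -1.0, -0.5]
gripper_width: 0.71
```

Request:
send_rows:
  motion:
    - [[0, 0, -0.1, 0, 0, 0], [0, 0, 0, 0, 0, 0]]

```text
time: 54.25
tool_pos: [0.4657, -0.0133, 0.0815]
tool_rot: [0.0, 0.707, -0.0, -0.707]
contact_force: [-0.1, -0.6, 0.8]
gripper_width: 0.713
```

Request:
send_rows:
  motion:
    - [[0, 0, -0.05, 0, 0, 0], [0, 0, 0, 0, 0, 0]]

```text
time: 54.42
tool_pos: [0.4657, -0.0134, 0.0815]
tool_rot: [0.0, 0.707, -0.0, -0.707]
contact_force: [-1.2, -0.2, 5.8]
gripper_width: 0.712
```

Request:
send_rows:
  motion:
    - [[0, 0, 0, 0, 0, 0], [0, 0, 0, 0, 0, 0], [0, 0, 0, 0, 0, 0], [0, 0, 0, 0, 0, 0], [0, 0, 0, 0, 0, 0], [0, 0, 0.8, 0, 0, 0], [0, 0, 2, 0, 0, 0], [0, 0, 4, 0, 0, 0], [0, 0, 4, 0, 0, 0], [0, 0, 3, 0, 0, 0], [0, 0, 2, 0, 0, 0], [0, 0, 0, 0, 0, 0]]
  fingers: 0

```text
time: 55.42
tool_pos: [0.4681, -0.0138, 0.2457]
tool_rot: [0.001, 0.711, -0.001, -0.703]
contact_force: [1.0, 0.0, 0.5]
gripper_width: 1.0
```

Run:
```python
from h import *
manip.grab_frame('wrist');manip.grab_frame('wrist');manip.grab_frame('wrist')
rel(.339,.1628,.24,-np.pi/2+.25); save('wrist','w36'); im=save('scene','s36'); cv2.imwrite('pics/s36b.png',cv2.resize(im[130:250,190:310,::-1],None,fx=5,fy=5,interpolation=2))
```

```text
at [ 0.465  -0.0132  0.238 ] d cm [-12.6  17.6   0.2] rv [-0.    -0.001  0.25 ]
```

View pics/w36.png

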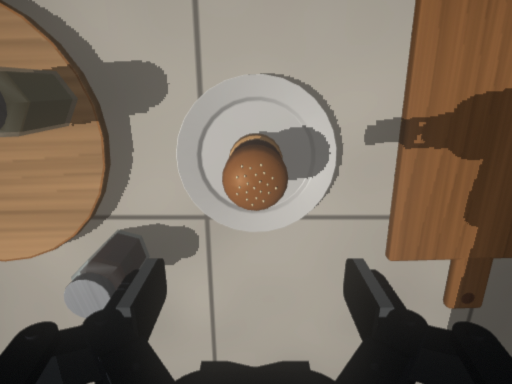

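View pics/s36b.png

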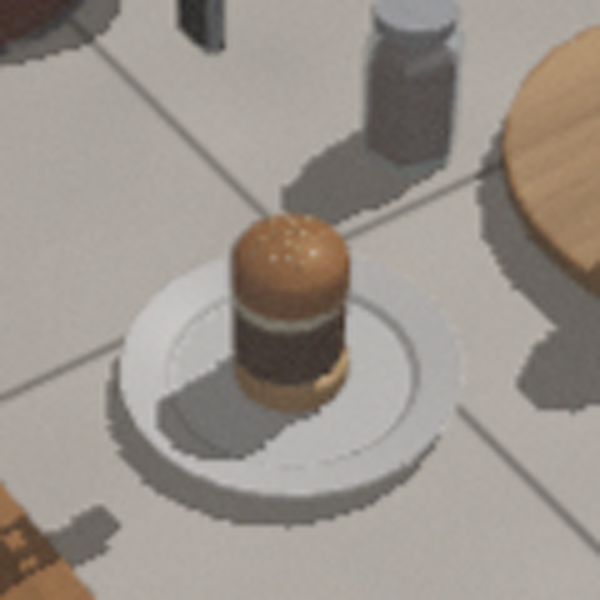

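The stack is complete and upright. Now I'll put the jar back.

Request:
send_rows:
  motion:
    - [[-0.8, 1, 0, 0, 0, 0.08], [-1.5, 2.1, 0, 0, 0, 0.09], [-1.9, 2.6, 0, 0, 0, 0.08], [-2, 2.8, 0, 0, 0, 0], [-2, 2.8, 0, 0, 0, 0], [-1.9, 2.7, 0, 0, 0, 0], [-1.5, 2.1, 0, 0, 0, 0], [-1, 1.5, 0, 0, 0, 0], [0, 0, 0, 0, 0, 0], [0, 0, -2, 0, 0, 0], [0, 0, -3, 0, 0, 0], [0, 0, -2, 0, 0, 0]]

```text
time: 56.67
tool_pos: [0.3385, 0.162, 0.1655]
tool_rot: [-0.088, -0.701, -0.088, 0.703]
contact_force: [-0.6, 0.4, -0.5]
gripper_width: 1.0
```

Request:
send_rows:
  motion:
    - [[0, 0, -2, 0, 0, 0], [0, 0, -1, 0, 0, 0], [0, 0, 0, 0, 0, 0], [0, 0, 0, 0, 0, 0]]

```text
time: 57.0
tool_pos: [0.3392, 0.1623, 0.1381]
tool_rot: [-0.088, -0.701, -0.088, 0.702]
contact_force: [0.5, 0.0, 0.2]
gripper_width: 1.003
```

Run:
```python
from h import *
rel(.339,.1628,.0445,-np.pi/2+.25); save('wrist','w37')
```

```text
at [0.3392 0.1623 0.1381] d cm [-0.02  0.05 -9.36] rv [ 0.001 -0.002  0.001]
```

View pics/w37.png

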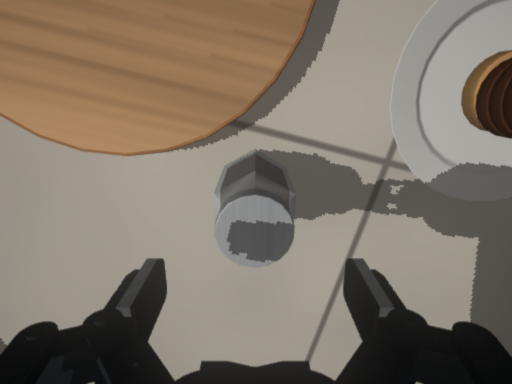

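The jar is centred and aligned at (255,230). Descending 9.4 cm and gripping.

Request:
send_rows:
  motion:
    - [[0, 0, -2, 0, 0, 0], [0, 0, -3, 0, 0, 0], [0, 0, -2.2, 0, 0, 0], [0, 0, -1.2, 0, 0, 0], [0, 0, -0.7, 0, 0, 0], [0, 0, -0.2, 0, 0, 0], [0, 0, 0, 0, 0, 0]]

```text
time: 57.63
tool_pos: [0.3402, 0.1629, 0.0466]
tool_rot: [0.088, 0.702, 0.088, -0.701]
contact_force: [-0.1, -0.4, 0.1]
gripper_width: 1.002
```

Request:
send_rows:
  motion:
    - [[0, 0, 0, 0, 0, 0], [0, 0, 0, 0, 0, 0], [0, 0, 0, 0, 0, 0], [0, 0, 0, 0, 0, 0], [0, 0, 0, 0, 0, 0], [0, 0, 0, 0, 0, 0], [0, 0, 0, 0, 0, 0]]
  fingers: 1

```text
time: 58.22
tool_pos: [0.3409, 0.1631, 0.0473]
tool_rot: [0.088, 0.703, 0.088, -0.7]
contact_force: [0.6, -0.5, 6.1]
gripper_width: 0.645
```

Run:
```python
from h import *
rel(.464,.3126,.0756,-np.pi/2+.25)
```

```text
at [0.3409 0.1631 0.0473] d cm [12.31 14.95  2.83] rv [-0.001  0.003  0.   ]
```

Request:
send_rows:
  motion:
    - [[0, 0, 1.5, 0, 0, 0], [0, 0, 2.5, 0, 0, 0], [0, 0, 2.5, 0, 0, 0], [0, 0, 1.5, 0, 0, 0], [1, 1, 0, 0, 0, 0], [1.8, 2, 0, 0, 0, 0], [2, 2.5, 0, 0, 0, 0], [2, 2.5, 0, 0, 0, 0], [2, 2.5, 0, 0, 0, 0], [1.8, 2.3, 0, 0, 0, 0], [1.1, 1.5, 0, 0, 0, 0], [0.7, 0.7, 0, 0, 0, 0]]

```text
time: 59.22
tool_pos: [0.4634, 0.3141, 0.1241]
tool_rot: [-0.089, -0.701, -0.088, 0.702]
contact_force: [-0.4, -1.1, -2.5]
gripper_width: 0.647
```

Request:
send_rows:
  motion:
    - [[0, 0, 0, 0, 0, 0], [0, 0, -1, 0, 0, 0], [0, 0, -1.2, 0, 0, 0], [0, 0, -1, 0, 0, 0], [0, 0, -0.7, 0, 0, 0], [0, 0, -0.4, 0, 0, 0], [0, 0, 0, 0, 0, 0], [0, 0, 0, 0, 0, 0]]

```text
time: 59.88
tool_pos: [0.4632, 0.3125, 0.0824]
tool_rot: [-0.088, -0.701, -0.088, 0.702]
contact_force: [-0.3, -0.1, -3.4]
gripper_width: 0.65
```

Run:
```python
from h import *
rel(.464,.3126,.0773,-np.pi/2+.25)
```

```text
at [0.4632 0.3125 0.0824] d cm [ 0.08  0.01 -0.51] rv [ 0. -0.  0.]
```

Request:
send_rows:
  motion:
    - [[0.1, 0, -0.2, 0, 0, 0], [0, 0, -0.2, 0, 0, 0], [0, 0, -0.1, 0, 0, 0], [0, 0, 0, 0, 0, 0], [0, 0, 0, 0, 0, 0]]

```text
time: 60.3
tool_pos: [0.4644, 0.3128, 0.0778]
tool_rot: [0.088, 0.702, 0.088, -0.702]
contact_force: [0.0, -0.2, -3.1]
gripper_width: 0.648
```

Request:
send_rows:
  motion:
    - [[0, 0, -0.1, 0, 0, 0], [0, 0, 0, 0, 0, 0]]

```text
time: 60.47
tool_pos: [0.4647, 0.3129, 0.0774]
tool_rot: [0.088, 0.702, 0.088, -0.701]
contact_force: [-1.5, -0.2, 0.5]
gripper_width: 0.649
```

Contact reached. Releasing and rising.

Request:
send_rows:
  motion:
    - [[0, 0, -0.05, 0, 0, 0], [0, 0, 0, 0, 0, 0]]

```text
time: 60.63
tool_pos: [0.4647, 0.3129, 0.0774]
tool_rot: [0.088, 0.702, 0.088, -0.701]
contact_force: [-4.1, -1.5, 5.3]
gripper_width: 0.649
```

Request:
send_rows:
  motion:
    - [[0, 0, 0, 0, 0, 0], [0, 0, 0, 0, 0, 0], [0, 0, 0, 0, 0, 0], [0, 0, 0, 0, 0, 0], [0, 0, 0, 0, 0, 0], [0, 0, 1, 0, 0, 0], [0, 0, 3, 0, 0, 0], [0, 0, 4, 0, 0, 0], [0, 0, 4, 0, 0, 0], [0, 0, 4, 0, 0, 0], [0, 0, 3.5, 0, 0, 0], [0, 0, 2, 0, 0, 0]]
  fingers: 0

```text
time: 61.63
tool_pos: [0.4656, 0.3134, 0.298]
tool_rot: [0.087, 0.704, 0.089, -0.699]
contact_force: [-0.1, 0.3, 0.7]
gripper_width: 1.001
```

Request:
send_rows:
  motion:
    - [[0, 0, 0, 0, 0, -0.08], [0, 0, 0, 0, 0, -0.09], [0, 0, 0, 0, 0, -0.08], [0, 0, 0, 0, 0, 0], [0, 0, 0, 0, 0, 0], [0, 0, 0, 0, 0, 0]]

```text
time: 62.13
tool_pos: [0.4643, 0.3127, 0.2914]
tool_rot: [0.0, 0.707, 0.001, -0.707]
contact_force: [-0.6, -0.2, -0.5]
gripper_width: 0.999
```

Run:
```python
from h import *
p,M,s=pose(); print(p); T=T_cam('wrist',s); im=save('wrist','w38')
for nm,c in [('jar',(.4649,.3135)),('left',(.5336,.4147)),('right',(.5372,.2097))]:
  uv=proj('wrist',[[*c,.136]],T)[0]; e=edges(im,uv,18,34); print(nm,uv,len(e),ringfit('wrist',e,T,.136,.025))
im=save('scene','s38'); cv2.imwrite('pics/s38b.png',cv2.resize(im[80:280,180:430,::-1],None,fx=3,fy=3,interpolation=2))
```

```text
[0.46431082 0.31272056 0.29140918]
jar [255.06286373 177.24427944] 81 (array([0.46321453, 0.31446105]), np.float64(0.0007002022216368466))
left [144.54083331 104.69929818] 72 (array([0.53324968, 0.41406962]), np.float64(0.0008828078102497435))
right [369.14998517 100.86387853] 116 (array([0.53690087, 0.20960378]), np.float64(0.0007234706837533311))
```

View pics/w38.png

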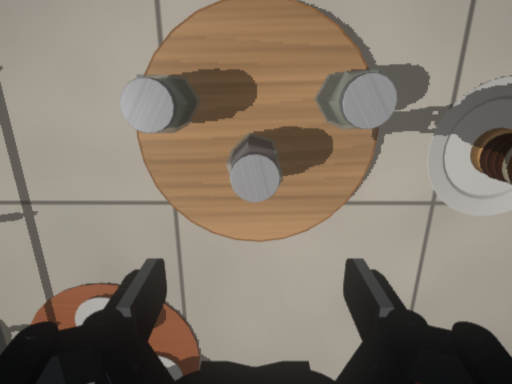

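View pics/s38b.png

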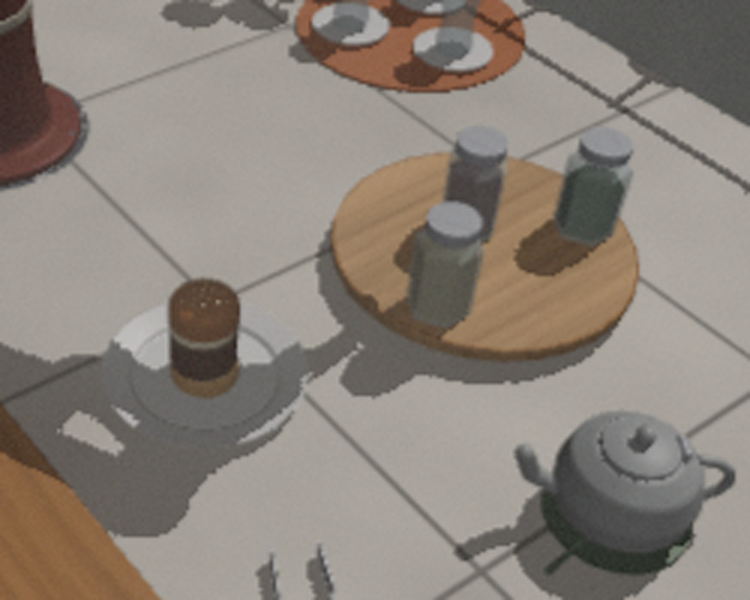

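The front jar is back within 2 mm and the neighbours haven't moved. One last overlay check of the stack from the fixed cameras.

Run:
```python
from h import *
a=np.linspace(0,2*np.pi,60); outs=[]
for cam in ('scene','top'):
  im=manip.grab_frame(cam)[...,::-1]; T=T_cam(cam); c=proj(cam,[[.468,-.0135,.05]],T)[0].astype(int); r=32; S=12
  v=cv2.resize(im[c[1]-r:c[1]+r,c[0]-r:c[0]+r],None,fx=6,fy=6,interpolation=2)
  for z,rr,col in [(.006,.032,(0,0,255)),(.024,.032,(0,0,255)),(.066,.031,(0,255,0)),(.076,.031,(0,255,255)),(.090,.032,(255,0,0)),(.006,.065,(255,0,255))]:
    q=proj(cam,np.c_[.468+rr*np.cos(a),-.0135+rr*np.sin(a),0*a+z],T); cv2.polylines(v,[((q-c+r+.5)*6).astype(int)],True,col,1)
  outs.append(v)
  for n in ('crown_c','plate_in','heel_c','cheese_c'):
    for d in manip.landmark_of(n,cam)[:1]: print(cam,n,round(d['confidence'],2),w(T,d['centre']).round(4))
cv2.imwrite('pics/fin.png',np.hstack(outs))
```

```text
scene crown_c 0.58 [ 0.4665 -0.0103  0.0884]
scene plate_in 0.85 [ 0.4704 -0.0113  0.0111]
scene heel_c 0.64 [ 0.4691 -0.0111  0.0128]
scene cheese_c 0.62 [ 0.4666 -0.0099  0.0751]
top crown_c 0.97 [ 0.4711 -0.0132  0.0896]
top plate_in 0.82 [ 0.4673 -0.0185  0.0061]
```

View pics/fin.png

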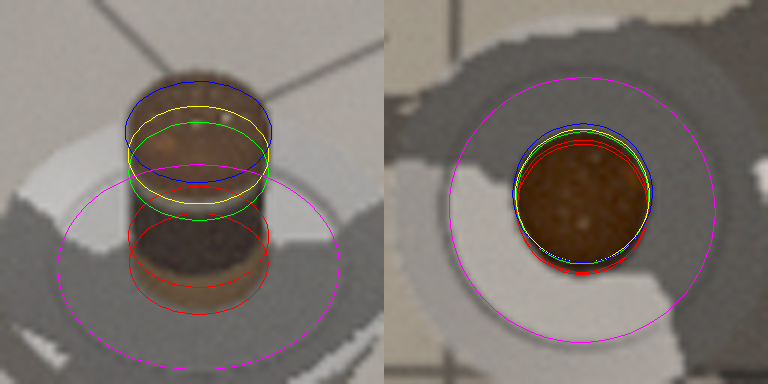

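```bash
python3 -c "
from plant import manip
print(manip.job_done(), manip.state()['time'])"
```

```text
the job is handed in; nothing more can be done
the job is handed in; nothing more can be done
```

I built the bun on the plate as asked and handed the job in after about 62 s. From bottom to top it is heel, three kofte, cheese and crown, dome up. No verdict is reported.

- **Order on the Susan:** I moved the front jar aside first, then took the cheese, and put the jar back once the crown was on.
- **One repair:** While I was moving the jar, the top kofte was knocked off onto the plate rim. I picked it up with a tilted grasp and restacked it.
- **Stack:** In the last overlays from the scene and top cameras, the stack was upright and every layer lay within about 3 mm of the stack axis. The cheese is the farthest off, about 3 mm toward the robot, because I compensated for a grasp offset that turned out to be camera bias.
- **Jars:** The front jar stands upright about 2 mm from where it was. The other two measure within 1 mm of their starting places.
- **Disagreement:** The detectors' plate centre differs by up to about 7 mm between cameras, and the top camera alone puts the crown about 6.5 mm from the plate centre. Fitting the plate's inner edge in the wrist image, which I trust more, put the heel within about 1.5 mm of the plate centre.

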